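# Load spacing bars from a tip-out bin into a case-making jig

## Robot

A 6-joint arm with a two-finger parallel gripper is mounted at the origin on the work surface. World frame = base frame: x ahead of the robot, y to its left, z up, the work surface at z = 0. Lengths are in mm, angles in rad, forces in N, time in s.
With the tool pointing down it reaches from about 275 to 750 mm from the base axis. Payload 10.2 kg.
Tool frame: the origin (TCP) lies midway between the tips of the shut fingers; the grasp point (between the pads) lies manip.grip_depth behind it (manip.grip_depth is the distance from the TCP to the grasp point, in mm); z points along the fingers, y is the direction in which the jaws open and shut (so a half turn about z gives the same grasp; the last joint's range is limited). The gripper opens to 88 mm and grips with 3 to 60 N. Pads are 18 mm wide; open, the fingers measure 123 mm over their backs; the gripper's body (75 mm by 187 mm) begins 45 mm behind the grasp point.
Start: joints at [-1.535, 0.313, 1.498, -0, 1.331, -0.223], TCP at [134.345, -507.526, 238.72] pointing down, gripper open.
Joint ranges: [-2.94, 2.94], [-0.97, 2.17], [0.19, 2.56], [-1.23, 4.37], [0.02, 3.11], [-2.88, 2.88]. Speed limits (rad/s): [2.39, 2.39, 3.01, 3.14, 3.14, 3.14].

## Interface

Orientations are given as a unit quaternion [x, y, z, w].
In Python, from rig import manip, camera, job gives the robot as it stands.
- The arm moves only by the shell command python3 -m inch 'ROWS' [OPENING]. ROWS is JSON, one flat list of numbers, 6 for each row, row after row: the shift along the world's x, y, z in mm, then the turn, a rotation vector about the world's x, y, z in degrees. In form: [tx, ty, tz, wx, wy, wz, tx, ty, tz, wx, wy, wz, ...]. A call has 1 to 12 rows; each row is the pose to reach, as a shift and turn from the pose commanded when the call began; what a row does not reach only later rows make up. A row lasts 1/8 s, in which the tool goes at most 62.5 mm and 10.7 degrees, less where a joint would pass 70% of its speed; a pose out of reach is approached as far as the arm can. A call with a gripper value outside its range is refused whole. OPENING is the closure in counts, from 0 (fully open) to 255 (shut), set as the call begins (- or left out, the last holds). The fingers move at their own pace and stop on an object; the grip force is fixed at half the most. Time passes only in rows, so rows that repeat a pose let the fingers close. It gives the time, the measured TCP pose, the force and the opening at its end, in the units of the state.
- manip.observe(): the state, without advancing time (a new reading comes with each control period).
- camera(name): name is "scene" or "top" or "wrist"; returns a dict with "pixels" (420x560x3 uint8, blue, green, red), "mtx" (3x3 intrinsics, pixels), "xyz" and "attitude" of the camera in the world; the wrist camera has in their place "tool_from_camera" (4x4, takes a point from camera to tool coordinates, whose origin is the TCP and whose axes are the flange's). Camera axes: x right, y down, z forward; pixel columns grow to the right and rows downward; lengths in mm; the calibration is good to about 2 mm. A picture is of the moment at which its call begins: read the wrist's pose just before it. There is no depth.
- job.finish_job(): hands the job in, once; it reports no verdict.
The state is a dict: "t": time; "qpos": joint angles; "dq": joint speeds; "tau": joint torques, N m; "position": TCP position; "tcp_rot": TCP orientation; "force": force on the tool from outside, world axes, zero at the start; "wrist_torque": the same for the moment, N m; "width": finger opening in mm.
Only numpy, scipy, OpenCV 4.12 (cv2) and the standard library are available. Lean on these libraries where they do the work, as an engineer would, in place of code of your own. Each camera call takes 0.05 s, during which the arm holds its last target.

## Task

Set up the bookbinder's case-making jig: swing its clamp bail up and back and tip the blue bin fully forward on its pivot. With both open, take every orange spacing bar from the back of the bin and lay the bars flat on the jig's bed, running front to back and not on top of each other; then tip the bin back fully upright and swing the bail fully shut over the bars. Leave everything else on the bench where it is.

Things in the scene. Friction and masses are not known exactly. Their poses are not given: they have to be found in the camera images.
- rack: plywood housing of the tip-out bin, 200 deep x 276 wide x 210 mm high, fixed. Cheeks 60 mm high from x = -90 to 110 mm, full height behind x = 50. Origin on the table under its middle; x points from its open front (robot's side) to its back, z up. Its clear roof (front edge x = 20 mm, underside 202, top 210 mm up) covers the back of the upright bin.
- bin_hinge (a point): middle of the bin's pivot, axis along the rack's y, 75 mm in front of the rack's origin, 30 mm above the table; fixed, axes as the rack. The upright bin reaches 170 mm behind the pivot and from 0 to 75 mm above it; 236 mm wide, walls and floor 5 mm. A divider 50 to 55 mm behind the pivot, top 40 mm above it, parts the front (fixed oddments) from the back, where the bars are.
- bin (a joint): tilt of the dark blue bin in rad: 0 upright (home), up to 0.7 tipped fully forward, towards the rack's -x. The pivot is stiff: the bin stays where it is left and takes about 3 to 16 N at the handle to move.
- bin_back (a point): middle of the floor of the bin's back compartment (110 x 226 mm), 101 mm behind the pivot and 5 mm above it when upright; it turns with the bin, its axes are the rack's at tilt 0. The floor has three grooves along x, 30 mm wide, 92 mm long, at y = -54, 0, 54 mm, between ribs 6 mm high; each can hold a bar.
- bin_handle (a point): middle of the bin's steel handle: a round bar 12 mm thick along y, straight for 90 mm, 40 mm in front of the bin's front wall; at tilt 0 it lies 40 mm in front of the pivot and 70 mm above it. It turns with the bin.
- jig: grey case-making jig, fixed, 170 x 220 mm. Its origin lies on the table 60 mm behind the middle of the bed; x points from its front to its back, where the bail is hinged, z up.
- jig_bed (a point): middle of the bed's black floor, 20 mm above the table; axes as the jig. The bed is flat, 120 mm (x) by 200 mm (y), inside an aluminium rim 10 mm high and 8 to 10 mm thick. Hinge posts stand 60 mm above the table at the back corners.
- bail_hinge (a point): middle of the clamp bail's hinge axis (along the jig's y), 75 mm behind the bed's middle, 51 mm above the table; fixed, axes as the jig.
- bail (a joint): angle of the steel clamp bail in rad: 0 shut (level; its 12 mm cross bar runs along y, 30 mm in front of the bed's middle, underside 25 mm above the bed's floor, so it just clears a bar lying flat), growing as it swings up and back, to 1.8. It stays where it is left; about 1 to 4 N at the grip move it.
- bail_grip (a point): gripping point of the red tab on the middle of the bail's cross bar: tab 14 mm thick (y), 26 mm wide (x), upright when the bail is shut, its top 14 mm above this point. At angle 0 the point is 105 mm in front of the hinge and 32 mm above it. It turns with the bail.
- bar0: orange spacing bar, 84 x 22 x 22 mm, about 0.1 kg; origin at its centre, x along its length; any of its four long faces may be down. Starts in a groove at the back of the bin. Two or three are present, the others are absent (None).
- bar1: orange spacing bar, 84 x 22 x 22 mm, about 0.1 kg; origin at its centre, x along its length; any of its four long faces may be down. Starts in a groove at the back of the bin. Two or three are present, the others are absent (None).
- bar2: orange spacing bar, 84 x 22 x 22 mm, about 0.1 kg; origin at its centre, x along its length; any of its four long faces may be down. Starts in a groove at the back of the bin. Two or three are present, the others are absent (None).
- jar: white jar with a red cap, 76 mm across, 70 mm high; origin at the middle of its underside. To be left alone.
- lid: red disc lid, 64 mm across, 14 mm high; origin at the middle of its underside. To be left alone.
- cup: blue cup, 72 mm across, 95 mm high; origin at the middle of its underside. To be left alone.
- case: black spectacles case, 150 x 60 x 40 mm; origin at the middle of its underside. To be left alone.
- tape: black tape dispenser with a white roll, 150 x 50 x 84 mm; origin at the middle of its underside. To be left alone.
- brush: glue brush lying flat, about 200 mm long; origin near its middle, on the underside. To be left alone.
- block: brown wooden block, 90 x 50 x 30 mm; origin at the middle of its underside. To be left alone.
Not all that is in view belongs to the job. What is shaped like the bar2 but turquoise is not meant. What is shaped like the bar0 but turquoise is not meant.

How it is judged (in metres and radians):
On the way, in this order (a step that is already met when the one before it is completed fails the run):
1. the bail is swung up and back (over 1.2 rad) and the bin is tipped forward (over 0.6 rad), both at once (value of joint bin above 0.6 rad and value of joint bail above 1.2 rad), for 0.2 s.
2. every bar lies flat on the bed, front to back, the bail still open (over 0.8 rad) (x of bar0 in the frame of jig_bed between -0.026 and 0.026 m and y of bar0 in the frame of jig_bed between -0.095 and 0.095 m and z of bar0 in the frame of jig_bed between 0.005 and 0.018 m and angle between the x axis of each of bar0, bar1, bar2 and the x axis of jig, either way round below 0.3 rad and linear speed of each of bar0, bar1, bar2 below 0.03 m/s and x of bar1 in the frame of jig_bed between -0.026 and 0.026 m and y of bar1 in the frame of jig_bed between -0.095 and 0.095 m and z of bar1 in the frame of jig_bed between 0.005 and 0.018 m and x of bar2 in the frame of jig_bed between -0.026 and 0.026 m and y of bar2 in the frame of jig_bed between -0.095 and 0.095 m and z of bar2 in the frame of jig_bed between 0.005 and 0.018 m and value of joint bail above 0.8 rad), for 0.2 s.
At the end, for the whole second after the job is handed in: Every bar present lies flat and still on the bed (centre within 26 mm of the bed's middle front to back and within 95 mm of it sideways, 5 to 18 mm above its floor), parallel to the jig's x within 0.3 rad; the bin is upright and the bail shut, each within 0.06 rad (x of bar0 in the frame of jig_bed between -0.026 and 0.026 m and y of bar0 in the frame of jig_bed between -0.095 and 0.095 m and z of bar0 in the frame of jig_bed between 0.005 and 0.018 m and angle between the x axis of each of bar0, bar1, bar2 and the x axis of jig, either way round below 0.3 rad and linear speed of each of bar0, bar1, bar2 below 0.03 m/s and x of bar1 in the frame of jig_bed between -0.026 and 0.026 m and y of bar1 in the frame of jig_bed between -0.095 and 0.095 m and z of bar1 in the frame of jig_bed between 0.005 and 0.018 m and x of bar2 in the frame of jig_bed between -0.026 and 0.026 m and y of bar2 in the frame of jig_bed between -0.095 and 0.095 m and z of bar2 in the frame of jig_bed between 0.005 and 0.018 m and value of joint each of bin, bail below 0.06 rad); the robot touches nothing.
It fails at once if a bystander (jar, lid, cup, case, tape dispenser, brush, wooden block) is moved more than 40 mm (distance of any of jar, lid, cup, case, tape, brush, block from where it was at the start of the episode above 0.04 m).
Of bar0, bar1, bar2 only 2 to 3 are there at a start; the rules pass over those that are not, and their reading is None.
At some moment in a run one of bar0, bar1, bar2 may be knocked a few centimetres aside while the robot is not near it.
Once in a run the grip may slacken for a moment while it holds something.
It also fails if it takes over 210 s, if anything falls off the work surface, if the arm or the gripper's body presses on something with over 40 N, if the wrist force passes 120 N, or if a joint passes its speed limit or range.

## Working session

There is one attempt and no reset: what is moved stays moved. The work goes in short steps, Python scripts to look and compute and a shell command to move; the robot and the scene stay as the last step left them, time stands still between calls to the robot, and variables do not carry over. Pictures are saved under pics/ and viewed, and the job is handed in when it is done.

```bash
ls; mkdir -p pics
python3 - <<'E'
from rig import manip,camera,job
import cv2
print(manip.observe(), manip.grip_depth)
for n in ["scene","top","wrist"]:
    c=camera(n); cv2.imwrite(f"pics/a_{n}.png",c["pixels"])
    print(n,c["mtx"].tolist(),{k:(v.tolist() if hasattr(v,'tolist') else v) for k,v in c.items() if k not in("pixels","mtx")})
E
```

```text
pics
{'t': 0.0, 'qpos': array([-1.53536086e+00,  3.13467984e-01,  1.49843883e+00, -4.21492890e-07,
        1.33101902e+00, -2.23385646e-01]), 'dq': array([ 0.00115267, -0.00182261,  0.00043934, -0.00039712,  0.00164831,
       -0.00032872]), 'tau': array([ 1.87346941e-04, -4.02206397e+01, -2.52269018e+01,  6.95622386e-02,
        3.54608952e-02, -1.30052485e-04]), 'position': array([ 134.35534363, -507.25621813,  238.15121598]), 'tcp_rot': array([ 9.91637907e-01,  1.29049673e-01,  6.23472386e-05, -6.63671415e-04]), 'force': array([0.14484291, 0.19051984, 0.85991668]), 'wrist_torque': array([ 0.03457074,  0.00815342, -0.02749612]), 'width': 88.23183678408932} 18.700000000000003
scene [[534.9027076204479, 0.0, 276.3569681118584], [0.0, 534.9027076204479, 202.48924064663595], [0.0, 0.0, 1.0]] {'xyz': [1285.817559144534, 570.8973648185772, 1399.975289840734], 'attitude': [0.4139150544970632, 0.8584810400869418, -0.27130846743754006, -0.13444830593439636]}
top [[394.09195369770805, 0.0, 277.61241704917495], [0.0, 394.09195369770805, 211.39415403744184], [0.0, 0.0, 1.0]] {'xyz': [451.49180576329104, -6.301136548329799, 1048.0981682198437], 'attitude': [-0.7056431067190195, 0.7073360686976197, -0.02867176736497187, 0.03035492736765837]}
wrist [[328.6866297637724, 0.0, 277.72597302480585], [0.0, 328.6866297637724, 205.5924375592466], [0.0, 0.0, 1.0]] {'tool_from_camera': [[0.00032080758535946147, -0.9655095581831459, -0.2603674137434975, 65.96917168538356], [0.9999999484029651, 0.0003054128915459209, 9.95842853522251e-05, -0.37292628001706074], [-1.6630014656694425e-05, -0.2603674322567054, 0.9655096063444891, -146.7312768878939], [0.0, 0.0, 0.0, 1.0]]}
```

View pics/a_scene.png

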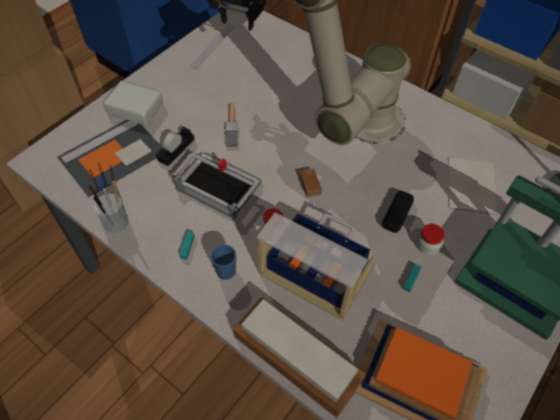

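View pics/a_top.png

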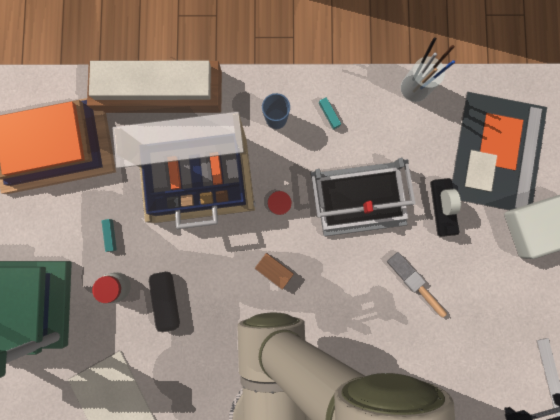

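View pics/a_wrist.png

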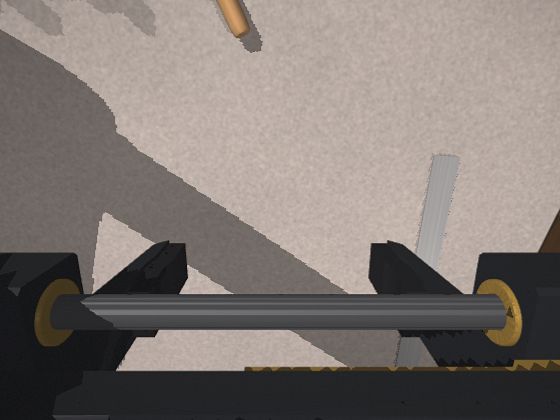

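Top view: rack with the bin at about (195,165), orange bars in it at (174,175) and (215,168). Jig at (362,197), with the red tab at (368,207). Turquoise decoys at (108,235) and (330,112). I'll zoom in next.

```bash
cat > h.py <<'E'
import numpy as np, cv2
from scipy.spatial.transform import Rotation as R
from rig import manip,camera,job
def cam(n):
    s=manip.observe(); c=camera(n); K=np.array(c["mtx"])
    if n=="wrist":
        T=np.eye(4); T[:3,:3]=R.from_quat(s["tcp_rot"]).as_matrix(); T[:3,3]=s["position"]
        T=T@np.array(c["tool_from_camera"]); Rm,p=T[:3,:3],T[:3,3]
    else: Rm,p=R.from_quat(c["attitude"]).as_matrix(),np.array(c["xyz"])
    return c["pixels"],(K,Rm,p)
def proj(C,P):
    K,Rm,p=C; q=(np.atleast_2d(P)-p)@Rm; u=q@K.T; return u[:,:2]/u[:,2:]
def ray(C,uv,z):
    K,Rm,p=C; uv=np.atleast_2d(uv); d=np.c_[uv,np.ones(len(uv))]@np.linalg.inv(K).T@Rm.T
    return p+d*((z-p[2])/d[:,2])[:,None]
def crop(im,name,x0,y0,x1,y1,s):
    cv2.imwrite(f"pics/{name}.png",cv2.resize(im[y0:y1,x0:x1],None,fx=s,fy=s,interpolation=cv2.INTER_CUBIC))
E
python3 - <<'E'
from h import *
im,C=cam("top")
crop(im,"b_rack",100,100,260,235,5); crop(im,"b_jig",300,145,425,240,6)
im,C=cam("scene")
crop(im,"b_srack",245,190,385,320,5); crop(im,"b_sjig",165,135,275,220,7)
E
```

```text
(no output)
```

View pics/b_rack.png

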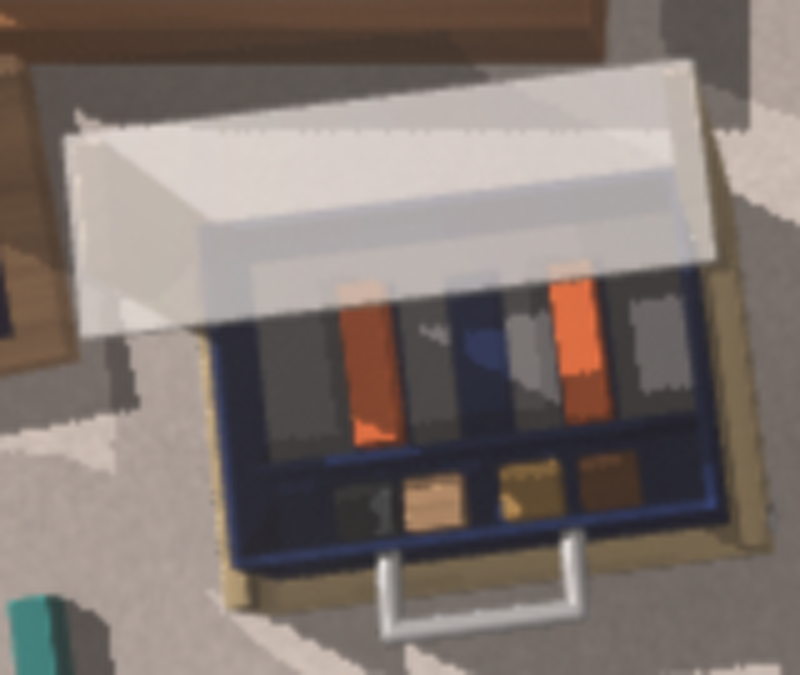

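View pics/b_jig.png

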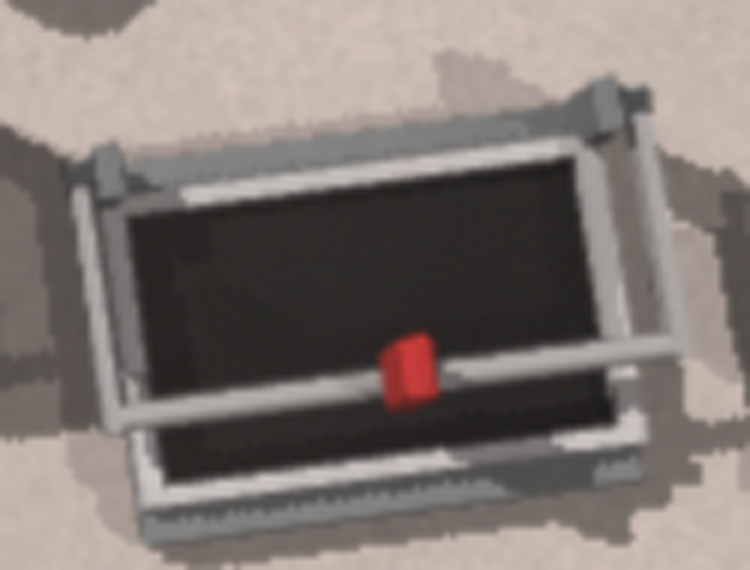

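View pics/b_srack.png

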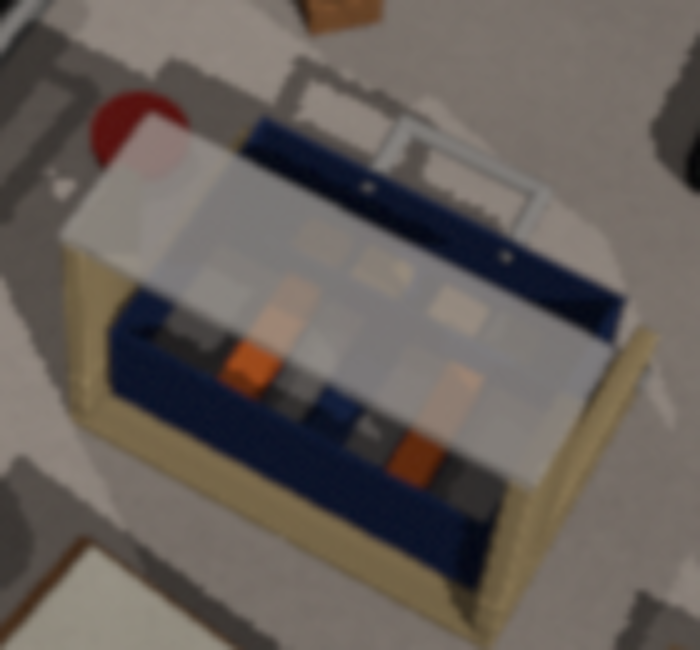

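View pics/b_sjig.png

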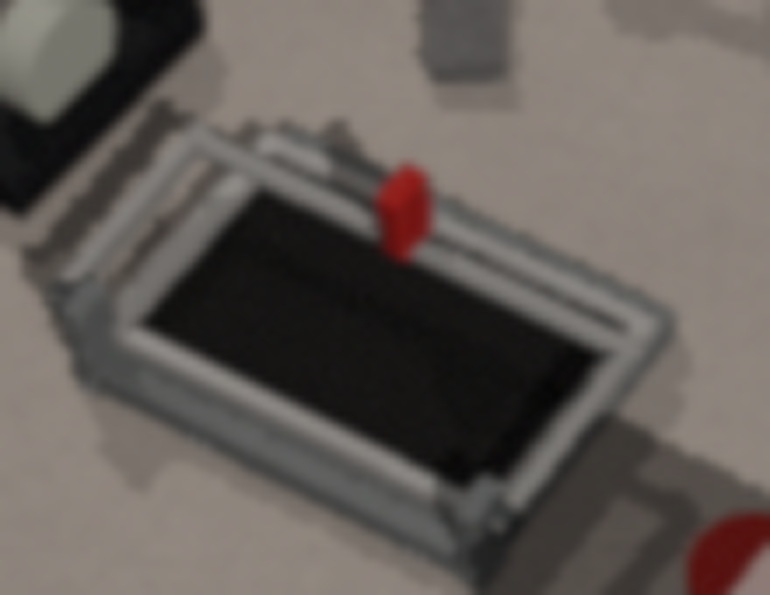

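```bash
cat > fit.py <<'E'
from h import *
from scipy.optimize import least_squares
_,CT=cam("top"); _,CS=cam("scene")
t=lambda a,b:(100+a/5,100+b/5); s=lambda a,b:(245+a/5,190+b/5)
rack=[(CT,(-115,45,100),t(390,632)),(CT,(-115,-45,100),t(576,605)),
(CT,(110,138,210),t(65,135)),(CT,(110,-138,210),t(690,62)),(CT,(20,-138,210),t(715,262)),(CT,(20,138,210),t(80,338)),
(CT,(-75,118,105),t(240,570)),(CT,(-75,-118,105),t(725,522)),
(CS,(-115,45,100),s(545,190)),(CS,(-115,-45,100),s(405,124)),
(CS,(110,138,210),s(525,485)),(CS,(110,-138,210),s(65,237)),(CS,(20,-138,210),s(150,113)),(CS,(20,138,210),s(612,348)),
(CS,(-75,118,105),s(625,298)),(CS,(-75,-118,105),s(262,120))]
t=lambda a,b:(300+a/6,145+b/6); s=lambda a,b:(165+a/7,135+b/7)
# jig frame relative to bed middle (world z)
jig=[(CT,(60,100,30),t(125,212)),(CT,(60,-100,20),t(575,158)),(CT,(-60,-100,20),t(615,420)),(CT,(-60,100,30),t(162,485)),
(CT,(-30,0,97),t(412,371)),(CS,(-30,0,97),s(410,172)),
(CS,(60,100,30),s(440,482)),(CS,(60,-100,30),s(130,330)),(CS,(-60,-100,20),s(262,195)),(CS,(-60,100,20),s(605,355))]
def fit(F,x0):
    def P(p):
        c,q=np.cos(p[2]),np.sin(p[2]); out=[]
        for C,m,uv in F:
            w=[p[0]+c*m[0]-q*m[1],p[1]+q*m[0]+c*m[1],m[2]]; out.append(proj(C,w)[0]-uv)
        return np.array(out)
    r=least_squares(lambda p:P(p).ravel(),x0,loss="soft_l1",x_scale=[1,1,.01]); print(r.x.round(3)); print(P(r.x).round(1).tolist()); return r.x
fit(rack,[550,200,0]); fit(jig,[480,-200,0])
E
python3 fit.py
```

```text
[6.13763e+02 2.04743e+02 1.18000e-01]
[[-0.0, 0.4], [-0.1, 1.3], [-0.7, 0.0], [0.4, -0.4], [0.0, -0.1], [-0.1, -0.0], [-2.4, -0.2], [-1.8, -2.4], [-0.9, 0.4], [-0.4, -0.1], [0.9, -0.0], [-1.6, -1.1], [-0.5, -0.5], [-0.3, -0.0], [0.2, -0.3], [-0.1, -1.6]]
[ 5.72125e+02 -2.23400e+02  1.30000e-01]
[[-0.2, -0.3], [-0.5, -0.7], [0.0, 0.6], [0.2, -0.3], [1.0, -0.3], [-1.7, 1.9], [5.9, 3.3], [-1.6, -1.4], [1.5, -4.6], [3.0, -2.8]]
```

Two bars are present: orange at top-view px (174,175) and (215,168), in the outer grooves. The things that could be mistaken for them are the turquoise bars at (108,235) and (330,112), and flat orange sheets at (40,138) and (500,140). The description says orange and inside the bin's back compartment, and the crop confirms that. First I'll move over the jig for a close wrist view.

```bash
python3 -m inch '[60,46,30,0,0,-3, 120,92,60,0,0,-7.4, 346,271,62,0,0,-7.4, 346,271,62,0,0,-7.4, 346,271,62,0,0,-7.4, 346,271,62,0,0,-7.4, 346,271,62,0,0,-7.4, 346,271,62,0,0,-7.4, 346,271,62,0,0,-7.4, 346,271,62,0,0,-7.4, 346,271,62,0,0,-7.4]' 0
```

```text
t: 1.72
position: [479.6, -237.5, 300.8]
tcp_rot: [0.998, 0.064, -0.0, 0.0]
force: [-0.3, 0.3, 0.2]
width: 88.4
```

Run:
```python
from h import *
im,C=cam("wrist"); cv2.imwrite("pics/c_w.png",im); np.save("cw.npy",np.array([C[0],C[1],np.tile(C[2],(3,1))]))
print(manip.observe()["position"],manip.observe()["tcp_rot"],manip.observe()["force"])
c,q=np.cos(.13),np.sin(.13)
for m in [(60,100,30),(60,-100,30),(-60,-100,30),(-60,100,30),(-30,0,97),(-30,0,51)]:
    print(m,proj(C,[572+c*m[0]-q*m[1],-223.4+q*m[0]+c*m[1],m[2]]).round(1))
```

```text
[ 479.70446933 -237.34652935  300.85252566] [9.97952656e-01 6.39569195e-02 4.03533382e-05 8.08065162e-05] [ 0.64043206  0.09380983 -0.60031239]
(60, 100, 30) [[189.5  38.8]]
(60, -100, 30) [[362.4  38.4]]
(-60, -100, 30) [[356.1 143.6]]
(-60, 100, 30) [[196.4 143.9]]
(-30, 0, 97) [[275.9 119.4]]
(-30, 0, 51) [[276.1 119.1]]
```

View pics/c_w.png

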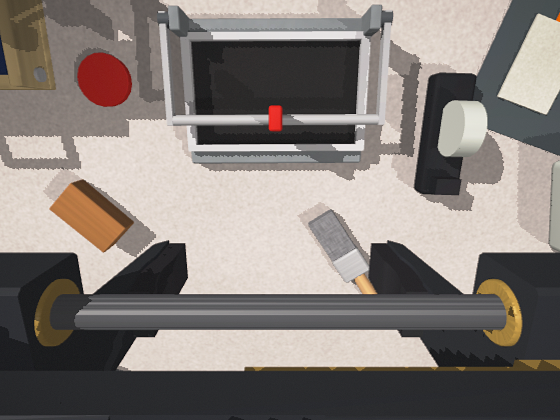

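The wrist view matches the jig fit within about 1.5 px: tab at (275,118), bed corners at (190,38) and (361,38). Next I'll grip the tab.

```bash
python3 -m inch '[30,5,-50,0,0,0, 62.5,10,-100,0,0,0, 62.5,10,-150,0,0,0, 62.5,10,-190,0,0,0, 62.5,10,-215,0,0,0, 62.5,10,-234,0,0,0, 62.5,10,-234,0,0,0, 62.5,10,-234,0,0,0]' 0
```

```text
t: 2.78
position: [543.1, -227.1, 67.7]
tcp_rot: [0.998, 0.065, 0.001, 0.0]
force: [1.1, -0.3, -0.3]
width: 87.9
```

```bash
python3 -m inch '[0,0,0,0,0,0, 0,0,0,0,0,0, 0,0,0,0,0,0, 0,0,0,0,0,0, 0,0,0,0,0,0, 0,0,0,0,0,0, 0,0,0,0,0,0, 0,0,0,0,0,0]' 255
python3 - <<'E'
from h import *
im,C=cam("wrist"); cv2.imwrite("pics/d_w.png",im)
# arc table: shift from theta=0 in world
c,q=np.cos(.13),np.sin(.13)
for th in np.arange(0,1.81,.1):
    x=-105*np.cos(th)+32*np.sin(th)+105; z=105*np.sin(th)+32*np.cos(th)-32
    print(round(th,1),(x*c).round(1),(x*q).round(1),z.round(1))
E
```

```text
t: 3.78
position: [542.9, -226.6, 66.7]
tcp_rot: [0.998, 0.065, 0.0, 0.0]
force: [0.6, -0.1, 1.2]
width: 13.8
0.0 0.0 0.0 0.0
0.1 3.7 0.5 10.3
0.2 8.4 1.1 20.2
0.3 14.0 1.8 29.6
0.4 20.6 2.7 38.4
0.5 28.0 3.7 46.4
0.6 36.1 4.7 53.7
0.7 44.9 5.9 60.1
0.8 54.3 7.1 65.6
0.9 64.3 8.4 70.1
1.0 74.6 9.7 73.6
1.1 85.2 11.1 76.1
1.2 96.0 12.5 77.5
1.3 106.8 14.0 77.7
1.4 117.7 15.4 76.9
1.5 128.4 16.8 75.0
1.6 138.9 18.2 72.0
1.7 149.0 19.5 68.0
1.8 158.7 20.7 63.0
```

View pics/d_w.png

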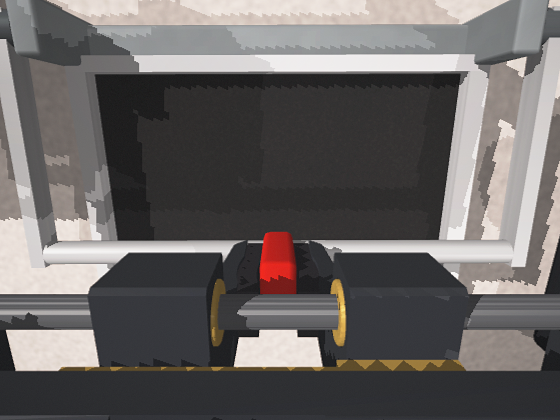

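The tab is between the pads at (278,262), opening 13.8 mm. I'll swing it up along the arc.

```bash
python3 -m inch '[4,0.5,10,0,0,0, 8,1,20,0,0,0, 14,2,29.5,0,0,0, 20.5,2.5,38.5,0,0,0, 28,3.5,46.5,0,0,0, 36,4.5,53.5,0,0,0, 45,6,60,0,0,0, 54,7,65.5,0,0,0, 64,8.5,70,0,0,0]'; python3 -m inch '[10.5,1.5,3.5,0,0,0, 21,2.5,6,0,0,0, 32,4,7.5,0,0,0, 42.5,5.5,7.5,0,0,0, 53.5,7,7,0,0,0, 64,8.5,5,0,0,0, 74.5,10,2,0,0,0, 81,10.5,-0.5,0,0,0, 81,10.5,-0.5,0,0,0]'
python3 - <<'E'
from h import *
im,C=cam("wrist"); cv2.imwrite("pics/e_w.png",im)
im,C=cam("top"); crop(im,"e_t",300,145,425,240,6)
E
```

```text
t: 4.95
position: [607.0, -218.0, 137.6]
tcp_rot: [0.998, 0.065, -0.0, 0.0]
force: [-3.3, -4.5, -3.4]
width: 13.6
t: 6.08
position: [688.7, -207.3, 137.1]
tcp_rot: [0.998, 0.065, 0.001, 0.0]
force: [0.3, -0.7, 2.5]
width: 13.1
```

View pics/e_w.png

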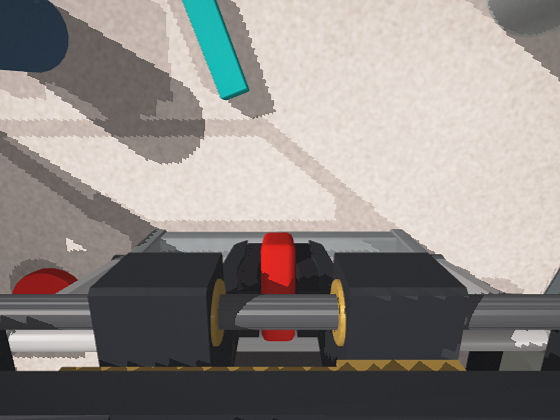

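View pics/e_t.png

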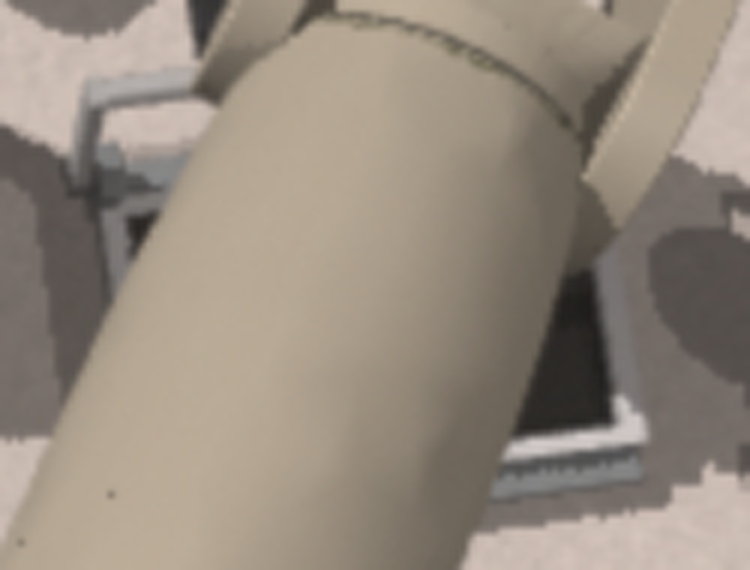

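Bail is open to about 1.6 rad, tab lying back at (278,285). I'll release, rise and go to the bin handle with the tool turned 90°.

```bash
python3 -m inch '[0,0,0,0,0,0, 0,0,0,0,0,0, 0,0,0,0,0,0, -2,0,40,0,0,0, -5,0,90,0,0,0, -20,20,140,0,0,0, -40,50,180,0,0,0, -60,90,190,0,0,0]' 0; python3 -m inch '[-20,45,0,0,0,10, -40,90,0,0,0,20, -60,135,0,0,0,30, -80,180,0,0,0,40, -100,225,0,0,0,50, -120,265,0,0,0,60, -128,300,0,0,0,70, -128,308,-10,0,0,80, -128,308,-20,0,0,89.3, -128,308,-20,0,0,89.3, -128,308,-20,0,0,89.3]'
python3 - <<'E'
from h import *
s=manip.observe(); print(s["position"],s["tcp_rot"],s["qpos"].round(2))
im,C=cam("wrist"); cv2.imwrite("pics/f_w.png",im)
c,q=np.cos(.118),np.sin(.118)
for m in [(-115,45,100),(-115,-45,100),(-75,118,105),(-75,-118,105),(20,138,210),(20,-138,210),(20,0,210)]:
    print(m,proj(C,[613.8+c*m[0]-q*m[1],204.7+q*m[0]+c*m[1],m[2]]).round(1))
im,C=cam("top"); cv2.imwrite("pics/f_t.png",im)
im,C=cam("scene"); crop(im,"f_s",150,100,400,320,3)
E
```

```text
t: 7.18
position: [627.6, -117.2, 329.0]
tcp_rot: [0.998, 0.064, 0.002, 0.001]
force: [1.1, -0.1, -1.1]
width: 87.5
t: 8.55
position: [500.0, 190.4, 306.7]
tcp_rot: [0.666, 0.746, 0.0, 0.0]
force: [0.7, -0.5, -0.3]
width: 88.0
[499.97778428 190.36424484 306.72510996] [6.65649687e-01 7.46264277e-01 2.80304287e-04 2.10953658e-04] [0.14 0.3  1.34 0.   1.5  0.03]
(-115, 45, 100) [[277.8 137.7]]
(-115, -45, 100) [[278.1 219.1]]
(-75, 118, 105) [[318.3  62.1]]
(-75, -118, 105) [[312.5 279.9]]
(20, 138, 210) [[482.7   3.1]]
(20, -138, 210) [[432.7 357.4]]
(20, 0, 210) [[454.1 205.5]]
```

View pics/f_w.png

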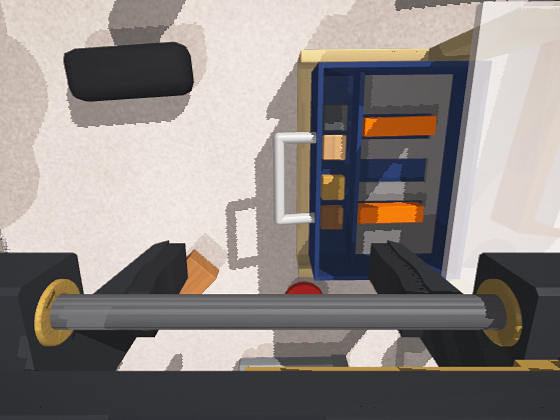

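View pics/f_s.png

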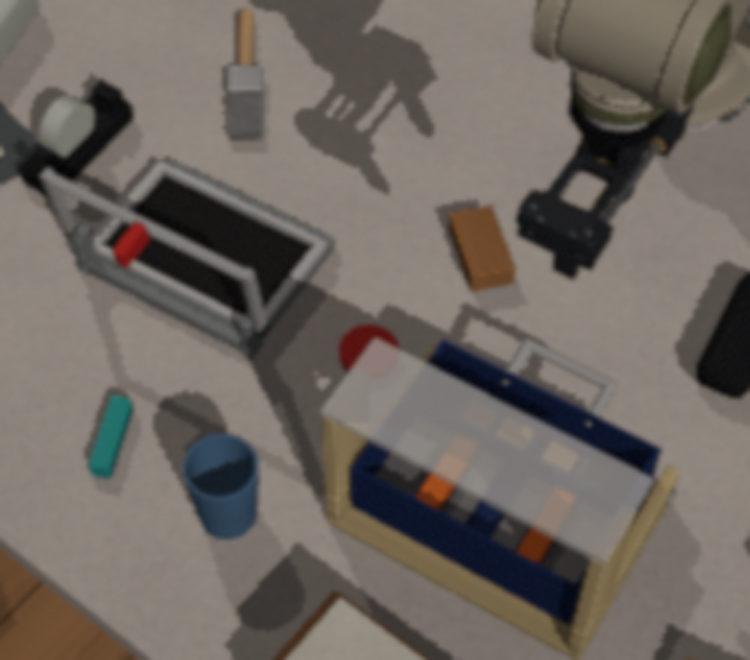

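Handle in the wrist view at (280,138)–(280,219), within 2 px of the prediction. I'll narrow the jaws so the far finger fits between handle and bin wall, then descend.

```bash
python3 -m inch '[0.5,0.5,-50,0,0,0, 0.5,0.5,-100,0,0,0, 0.5,0.5,-150,0,0,0, 0.5,0.5,-170,0,0,0, 0.5,0.5,-170,0,0,0]' 172; python3 -c "
from h import *
im,C=cam('wrist'); cv2.imwrite('pics/g_w.png',im)"
```

```text
t: 9.32
position: [499.9, 190.8, 135.4]
tcp_rot: [0.665, 0.747, -0.001, -0.001]
force: [0.5, -0.7, 0.3]
width: 40.4
```

View pics/g_w.png

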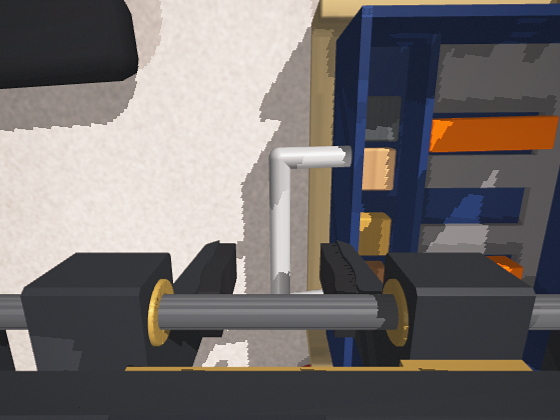

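```bash
python3 -m inch '[1,0,0,0,0,0, 1,0,0,0,0,0, 1,0,-20,0,0,0, 1,0,-40,0,0,0, 1,0,-51,0,0,0, 1,0,-51,0,0,0]'; python3 -m inch '[0,0,0,0,0,0, 0,0,0,0,0,0, 0,0,0,0,0,0, 0,0,0,0,0,0, 0,0,0,0,0,0]' 255;  python3 -c "
from h import *
im,C=cam('wrist'); cv2.imwrite('pics/h_w.png',im)
c,q=np.cos(.118),np.sin(.118)
for a in np.arange(0,.76,.1):
    x=-40*np.cos(a)-70*np.sin(a)+40; z=70*np.cos(a)-40*np.sin(a)-70
    print(a.round(2),x.round(1),(x*c).round(1),(x*q).round(1),z.round(1))
"
```

```text
t: 10.12
position: [501.3, 191.0, 85.1]
tcp_rot: [0.664, 0.747, -0.0, -0.0]
force: [-0.0, -0.2, 0.2]
width: 28.9
t: 10.75
position: [501.0, 191.0, 85.8]
tcp_rot: [0.664, 0.747, -0.0, -0.0]
force: [-4.7, -0.8, 6.1]
width: 10.5
0.0 0.0 0.0 0.0 0.0
0.1 -6.8 -6.7 -0.8 -4.3
0.2 -13.1 -13.0 -1.5 -9.3
0.3 -18.9 -18.8 -2.2 -14.9
0.4 -24.1 -23.9 -2.8 -21.1
0.5 -28.7 -28.5 -3.4 -27.7
0.6 -32.5 -32.3 -3.8 -34.8
0.7 -35.7 -35.4 -4.2 -42.2
```

View pics/h_w.png

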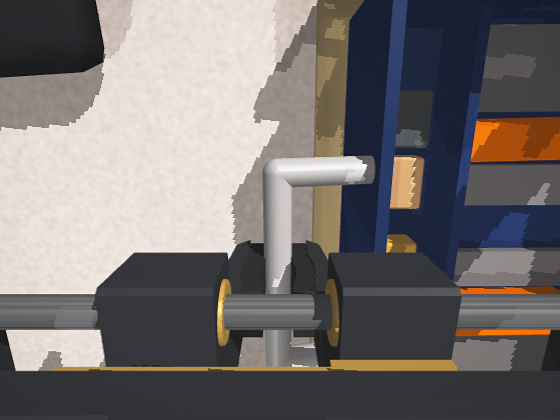

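```bash
python3 -c "
from h import *
im,C=cam('top')
print(ray(C,[(273,271),(257,268),(294,279),(153,276),(176,326),(150,300),(178,300)],35).round(0))"
```

```text
[[384.   8.  35.]
 [392.  49.  35.]
 [364. -45.  35.]
 [372. 314.  35.]
 [247. 253.  35.]
 [312. 320.  35.]
 [312. 249.  35.]]
```

```bash
python3 -m inch '[-2.7,-0.3,-2,0.3,-2.9,0, -5.4,-0.6,-4.2,0.7,-5.7,0, -7.8,-0.9,-6.5,1,-8.5,0, -10.1,-1.2,-9,1.4,-11.4,0, -12.4,-1.5,-11.6,1.7,-14.2,0, -14.5,-1.7,-14.3,2,-17.1,0, -16.5,-2,-17.1,2.3,-20,0, -18.4,-2.2,-20,2.7,-22.8,0]' 255; python3 -m inch '[-1.6,-0.2,-3,0.3,-2.9,0, -3.1,-0.4,-5.9,0.7,-5.7,0, -4.5,-0.6,-9,1,-8.5,0, -5.7,-0.7,-12.3,1.4,-11.4,0, -6.8,-0.8,-15.5,1.7,-14.2,0, -7.8,-0.9,-18.8,2,-17.1,0, -8.1,-1,-20.5,2.2,-18.2,0, -8.1,-1,-20.5,2.2,-18.2,0, -8.1,-1,-20.5,2.2,-18.2,0]' 255
python3 -c "
from h import *
im,C=cam('wrist'); cv2.imwrite('pics/i_w.png',im)
im,C=cam('scene'); crop(im,'i_s',200,130,400,320,4)"
```

```text
t: 11.85
position: [490.2, 189.5, 69.7]
tcp_rot: [0.65, 0.731, 0.157, 0.139]
force: [30.4, 3.1, -6.7]
width: 9.8
t: 12.98
position: [488.7, 189.8, 83.9]
tcp_rot: [0.628, 0.707, 0.245, 0.214]
force: [15.8, -0.8, -15.1]
width: 10.8
```

View pics/i_s.png

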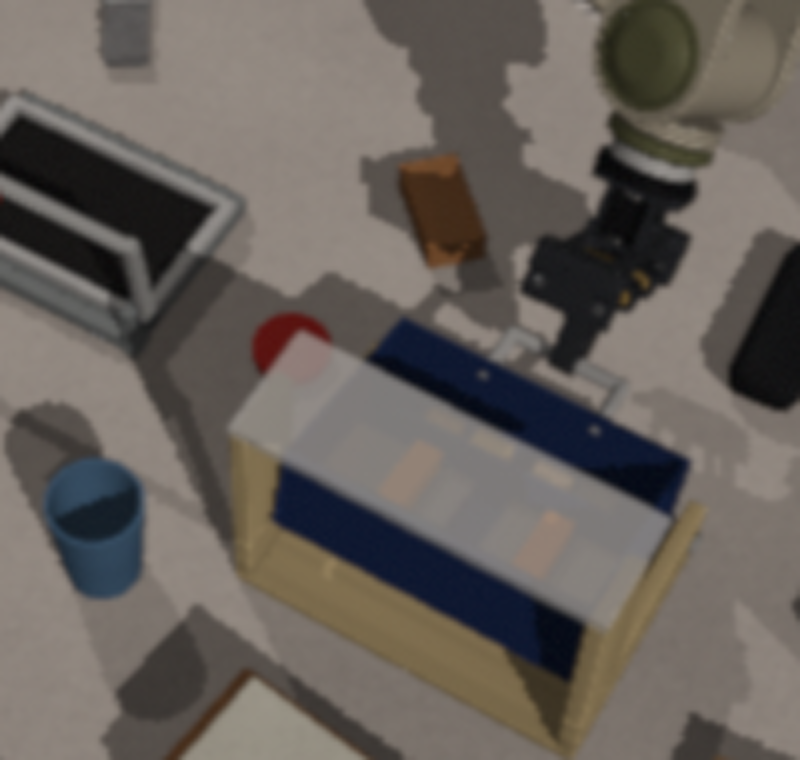

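View pics/i_w.png

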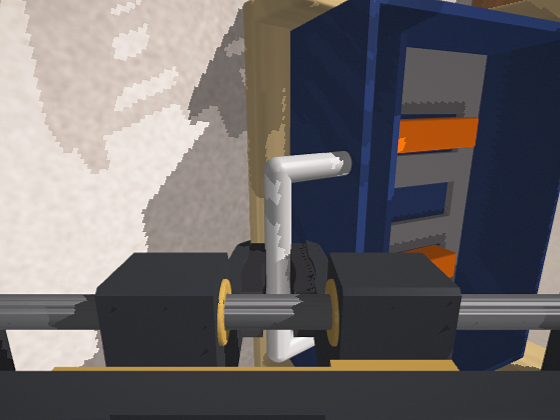

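```bash
python3 -c "
from h import *
s=manip.observe(); print(s['qpos'].round(3),s['position'],s['force'].round(1),s['wrist_torque'].round(2),s['tau'].round(1))
print(R.from_quat(s['tcp_rot']).as_matrix().round(3))"; python3 -m inch --help | head -20
```

```text
[ 0.155  0.336  2.138 -1.232  0.019  1.263] [488.72547501 189.85457956  83.86431706] [ 16.9   0.1 -15.8] [-0.25 -0.22 -0.3 ] [  3.2 -38.5 -13.6  -0.   -0.9  -0. ]
[[-0.119  0.784  0.609]
 [ 0.993  0.091  0.078]
 [ 0.005  0.614 -0.789]]invalid input: not JSON, or not a number
```

The arm hit its wrist limit: J5 and J4 are at the ends of their ranges at this forward tilt so close in. The bin is only part-tipped. I'll release, back off along the tool axis and regrip with less tool tilt. Before that I'll work out the arm kinematics to know which tilts are reachable.

```bash
python3 -m inch '[0,0,0,0,0,0, 0,0,0,0,0,0, 0,0,0,0,0,0, -12,-1.5,16,0,0,0, -24,-3,32,-0.7,5.7,0, -37,-5,47,-1.4,11.4,0, -37,-5,60,-2,17,0, -37,-5,70,-2.7,22.8,0, -37,-5,80,-3.4,28.4,0, -37,-5,90,-4.1,34.1,0]' 172; python3 -c "
from h import *
s=manip.observe(); print(s['qpos'].round(4),s['position'],s['tcp_rot'],s['force'].round(1))
im,C=cam('wrist'); cv2.imwrite('pics/j_w.png',im)
im,C=cam('top'); crop(im,'j_t',100,100,300,300,3)
"
```

```text
t: 14.32
position: [450.7, 185.4, 174.8]
tcp_rot: [0.664, 0.747, 0.024, 0.018]
force: [-0.2, 0.8, -0.5]
width: 28.9
[0.1473 0.2631 1.7425 0.0043 1.0763 0.0275] [450.67053289 185.36754686 174.84334151] [0.66392911 0.74719896 0.02405571 0.01769697] [-0.2  0.8 -0.5]
```

View pics/j_w.png

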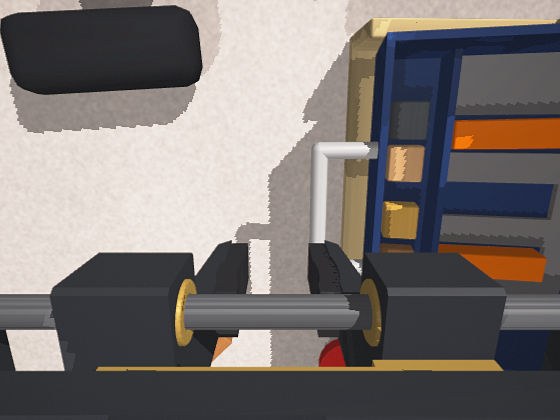

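```bash
cat > fk.py <<'E'
from h import *
from scipy.optimize import least_squares
S=[([-1.53536086,.313467984,1.49843883,0,1.33101902,-.223385646],[134.355,-507.256,238.151],[.991637907,.129049673,0,0]),
([.155,.336,2.138,-1.232,.019,1.263],[488.725,189.855,83.864],[.628,.707,.245,.214]),
([.1473,.2631,1.7425,.0043,1.0763,.0275],[450.67,185.368,174.843],[.6639,.7472,.02406,.0177])]
Rz=lambda a:R.from_euler('z',a); Ry=lambda a:R.from_euler('y',a)
def fk(q,p):
    h,L1,L2,Lt,d,e=p
    A=Rz(q[0]); P=np.array([0,0,h])+A.apply([0,d,0])
    A=A*Ry(q[1]); P=P+A.apply([0,0,L1]); A=A*Ry(q[2]); P=P+A.apply([e,0,L2])
    A=A*Rz(q[3])*Ry(q[4])*Rz(q[5]); P=P+A.apply([0,0,Lt]); return P,A*Rz(np.pi/2)
def ok(): 
    f=lambda p:np.concatenate([fk(q,p)[0]-x for q,x,_ in S])
    r=least_squares(f,[300,350,350,250,117,0]); return r.x,f(r.x)
if __name__=="__main__":
    p,res=ok(); print(p.round(1),res.round(1))
    for q,x,o in S: print(fk(q,p)[1].as_quat().round(3),o)
E
python3 fk.py
```

```text
[201.3 439.2 397.5 247.8 116.4  39.3] [ 0.1 -0.  -0.   0.  -0.2 -0.  -0.   0.1  0. ]
[ 0.992  0.129  0.    -0.001] [0.991637907, 0.129049673, 0, 0]
[0.628 0.707 0.244 0.214] [0.628, 0.707, 0.245, 0.214]
[0.664 0.747 0.024 0.018] [0.6639, 0.7472, 0.02406, 0.0177]
```

```bash
cat > ik.py <<'E'
from fk import *
P0=ok()[0]
LO=np.array([-2.94,-.97,.19,-1.23,.02,-2.88]);HI=np.array([2.94,2.17,2.56,4.37,3.11,2.88])
def ik(pos,rot,seeds=([0.15,.3,1.6,0,1,0],[0.15,.5,1.6,0,.6,-1.3],[.15,.5,1.6,0,.6,1.3])):
    best=None
    for s in seeds:
        def f(q):
            P,A=fk(q,P0); return np.r_[(P-pos),200*(rot.inv()*A).as_rotvec()]
        r=least_squares(f,np.clip(s,LO+.01,HI-.01),bounds=(LO,HI))
        if best is None or r.cost<best.cost: best=r
    return best.x,np.sqrt(2*best.cost)
RY=.118
def bin2w(bx,by,bz,a): # bin coords (from pivot) at tilt a -> world
    x=bx*np.cos(a)-bz*np.sin(a)-75; z=bx*np.sin(a)+bz*np.cos(a)+30
    c,q=np.cos(RY),np.sin(RY); return np.array([613.8+c*x-q*by,204.7+q*x+c*by,z])
def toolrot(tilt,yaw): # tool pointing down with x-yaw, then tilted forward by tilt about -(rack y)
    base=R.from_matrix(np.array([[np.cos(yaw),np.sin(yaw),0],[np.sin(yaw),-np.cos(yaw),0],[0,0,-1]]))
    return R.from_rotvec(-tilt*np.array([-np.sin(RY),np.cos(RY),0]))*base
E
python3 - <<'E'
from ik import *
_,C=cam("wrist")
for a in np.arange(0,.75,.1): print(a.round(1),[proj(C,bin2w(*b,a)).round(0).tolist()[0] for b in [(-40,45,70),(0,118,75)]])
print("handle")
for a in [.2,.4,.6,.7]:
  for t in [0,.15,.3,.5]:
    H=bin2w(-40,0,70,a); A=toolrot(t,RY+np.pi/2); q,e=ik(H+A.apply([0,0,15]),A); print(a,t,e.round(1),q.round(2))
print("bars")
for by in [54,-54]:
  for yaw in [RY,RY+np.pi]:
    for t in [.3,.5,.7]:
      A=toolrot(t,yaw)
      for h in (10,80):
        q,e=ik(bin2w(101,by,5+h,.7),A); print(by,round(yaw,1),t,h,e.round(1),q.round(2))
E
```

```text
0.0 [[342.0, 151.0], [415.0, 31.0]]
0.1 [[331.0, 150.0], [402.0, 31.0]]
0.2 [[321.0, 150.0], [390.0, 32.0]]
0.3 [[311.0, 149.0], [377.0, 32.0]]
0.4 [[303.0, 148.0], [365.0, 33.0]]
0.5 [[296.0, 148.0], [353.0, 34.0]]
0.6 [[289.0, 147.0], [341.0, 35.0]]
0.7 [[285.0, 146.0], [331.0, 37.0]]
handle
0.2 0 0.0 [ 0.15  0.5   1.7  -0.    0.95  0.03]
0.2 0.15 0.0 [ 0.15  0.44  1.8  -0.01  0.75  0.04]
0.2 0.3 0.0 [ 0.15  0.4   1.9  -0.02  0.55  0.05]
0.2 0.5 0.0 [ 0.15  0.36  2.03 -0.07  0.25  0.1 ]
0.4 0 0.0 [ 0.15  0.5   1.74 -0.    0.91  0.03]
0.4 0.15 0.0 [ 0.15  0.44  1.84 -0.01  0.71  0.04]
0.4 0.3 0.0 [ 0.15  0.4   1.94 -0.02  0.5   0.05]
0.4 0.5 0.0 [ 0.16  0.37  2.06 -0.09  0.21  0.12]
0.6 0 0.0 [0.15 0.51 1.77 0.   0.87 0.03]
0.6 0.15 0.0 [ 0.15  0.45  1.87 -0.01  0.67  0.04]
0.6 0.3 0.0 [ 0.15  0.41  1.97 -0.02  0.46  0.05]
0.6 0.5 0.0 [ 0.16  0.39  2.09 -0.12  0.16  0.15]
0.7 0 0.0 [0.15 0.51 1.78 0.   0.84 0.03]
0.7 0.15 0.0 [ 0.15  0.46  1.88 -0.01  0.65  0.04]
0.7 0.3 0.0 [ 0.15  0.42  1.98 -0.02  0.44  0.06]
0.7 0.5 0.0 [ 0.16  0.4   2.1  -0.14  0.14  0.17]
bars
54 0.1 0.3 10 0.
[... 603 characters left out ...]
3.3 0.7 80 0.0 [ 0.28  0.34  1.86 -0.39  0.27 -1.07]
-54 0.1 0.3 10 0.0 [0.05 0.53 1.57 0.03 0.74 1.48]
-54 0.1 0.3 80 0.0 [0.04 0.38 1.66 0.03 0.81 1.47]
-54 0.1 0.5 10 0.0 [0.04 0.48 1.72 0.09 0.44 1.42]
-54 0.1 0.5 80 0.0 [0.03 0.31 1.81 0.08 0.52 1.42]
-54 0.1 0.7 10 0.0 [0.03 0.46 1.86 0.42 0.14 1.09]
-54 0.1 0.7 80 0.0 [0.02 0.28 1.95 0.28 0.22 1.23]
-54 3.3 0.3 10 0.0 [ 0.05  0.53  1.57  0.03  0.74 -1.66]
-54 3.3 0.3 80 0.0 [ 0.04  0.38  1.66  0.03  0.81 -1.67]
-54 3.3 0.5 10 0.0 [ 0.04  0.48  1.72  0.09  0.44 -1.72]
-54 3.3 0.5 80 0.0 [ 0.03  0.31  1.81  0.08  0.52 -1.72]
-54 3.3 0.7 10 0.0 [ 0.03  0.46  1.86  0.42  0.14 -2.05]
-54 3.3 0.7 80 0.0 [ 0.02  0.28  1.95  0.28  0.22 -1.91]
```

Bin tilt is about 0.2 now (handle px 319 against the table). A tool tilt of 0.3 rad is reachable throughout. Computing the regrip.

Run:
```python
from ik import *
s=manip.observe(); A0=R.from_quat(s["tcp_rot"]); p=s["position"]
A=toolrot(.3,RY+np.pi/2); print("turn",np.degrees((A*A0.inv()).as_rotvec()).round(1), "z",A.apply([0,0,1]).round(3))
for a in [.21]:
    H=bin2w(-40,0,70,a)
    for d in (-50,16): print(a,d,(H+A.apply([0,0,d])-p).round(1))
H0=bin2w(-40,0,70,.21)
for a in np.arange(.25,.8,.05): print(a.round(2),(bin2w(-40,0,70,a)-H0).round(1))
```

```text
turn [  1.3 -13.5  -0. ] z [ 0.293  0.035 -0.955]
0.21 -50 [ 20.2   2.5 -35.9]
0.21 16 [ 39.6   4.7 -99. ]
0.25 [-2.3 -0.3 -2.2]
0.3 [-5.2 -0.6 -5.1]
0.35 [-7.8 -0.9 -8.1]
0.4 [-10.3  -1.2 -11.2]
0.45 [-12.7  -1.5 -14.5]
0.5 [-14.8  -1.8 -17.9]
0.55 [-16.9  -2.  -21.4]
0.6 [-18.7  -2.2 -24.9]
0.65 [-20.4  -2.4 -28.6]
0.7 [-21.8  -2.6 -32.4]
0.75 [-23.1  -2.7 -36.2]
```

```bash
python3 -m inch '[10,1,-10,0.6,-6.5,0, 20,2.5,-30,1.3,-13.5,0, 20,2.5,-36,1.3,-13.5,0, 30,3.5,-67,1.3,-13.5,0, 39.5,4.5,-98,1.3,-13.5,0, 39.5,4.5,-98,1.3,-13.5,0, 39.5,4.5,-98,1.3,-13.5,0]' 172; python3 -m inch '[0,0,0,0,0,0, 0,0,0,0,0,0, 0,0,0,0,0,0, 0,0,0,0,0,0]' 255; python3 -c "
from h import *
im,C=cam('wrist'); cv2.imwrite('pics/k_w.png',im)"
```

```text
t: 15.35
position: [490.3, 189.9, 77.0]
tcp_rot: [0.657, 0.739, 0.111, 0.099]
force: [0.0, 0.7, 0.4]
width: 28.5
t: 15.85
position: [489.4, 189.8, 76.5]
tcp_rot: [0.657, 0.74, 0.111, 0.098]
force: [-6.0, -1.0, 6.2]
width: 11.0
```

View pics/k_w.png

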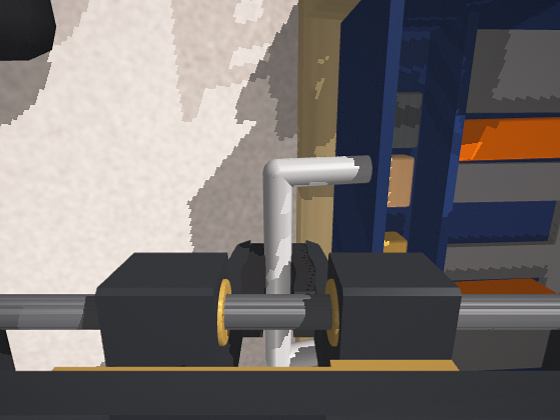

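The handle is between the pads at (278,270). Pulling along the arc with the orientation fixed.

```bash
python3 -m inch '[-2.5,-0.3,-2,0,0,0, -5,-0.6,-5,0,0,0, -8,-0.9,-8,0,0,0, -10.5,-1.2,-11,0,0,0, -12.5,-1.5,-14.5,0,0,0, -15,-1.8,-18,0,0,0, -17,-2,-21.5,0,0,0, -18.5,-2.2,-25,0,0,0, -20.5,-2.4,-28.5,0,0,0, -22,-2.6,-32.5,0,0,0, -22.5,-2.6,-35,0,0,0, -22.5,-2.6,-35,0,0,0]' 255
python3 -c "
from h import *
im,C=cam('wrist'); cv2.imwrite('pics/l_w.png',im)"
```

```text
t: 17.4
position: [470.2, 187.5, 43.8]
tcp_rot: [0.656, 0.739, 0.114, 0.101]
force: [-0.5, -1.0, 17.0]
width: 10.6
```

View pics/l_w.png

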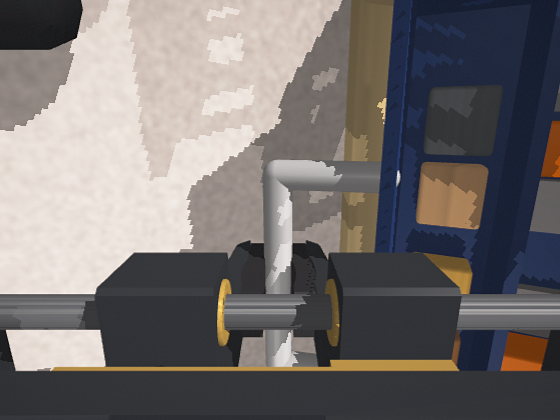

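```bash
python3 -m inch '[-1,0,-3,0,0,0, -1.5,0,-5,0,0,0, -1.5,0,-5,0,0,0, -1.5,0,-5,0,0,0]' 255; python3 -m inch '[1.5,0,5,0,0,0, 1.5,0,5,0,0,0, 1.5,0,5,0,0,0, -10,-1.5,40,0,0,0, -25,-3,80,0,0,0, -35,-4,130,-0.7,6,0, -35,-4,180,-2,17,0, -35,-4,230,-2,17,0, -35,-4,260,-2,17,0]' 172
python3 - <<'E'
from ik import *
im,C=cam('wrist'); cv2.imwrite('pics/m_w.png',im)
for a in [.55,.6,.65,.7,.75]: print(a,[proj(C,bin2w(*b,a)).round(0).tolist()[0] for b in [(-40,45,70),(-40,-45,70),(0,118,75),(170,118,75)]])
im,C=cam('top'); crop(im,'m_t',100,80,300,280,3)
E
```

```text
t: 17.95
position: [470.8, 187.9, 41.0]
tcp_rot: [0.656, 0.739, 0.117, 0.103]
force: [-4.4, -1.4, 35.1]
width: 10.4
t: 19.08
position: [431.7, 183.3, 298.3]
tcp_rot: [0.664, 0.748, 0.001, 0.0]
force: [0.3, -0.4, -0.5]
width: 28.9
0.55 [[312.0, 137.0], [309.0, 214.0], [348.0, 64.0], [571.0, 45.0]]
0.6 [[310.0, 137.0], [308.0, 213.0], [344.0, 64.0], [567.0, 44.0]]
0.65 [[308.0, 137.0], [306.0, 213.0], [341.0, 65.0], [561.0, 42.0]]
0.7 [[306.0, 137.0], [305.0, 212.0], [338.0, 65.0], [554.0, 41.0]]
0.75 [[305.0, 137.0], [303.0, 211.0], [334.0, 65.0], [546.0, 40.0]]
```

View pics/m_w.png

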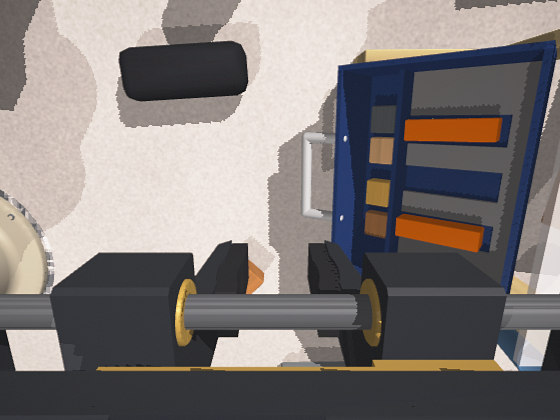

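View pics/m_t.png

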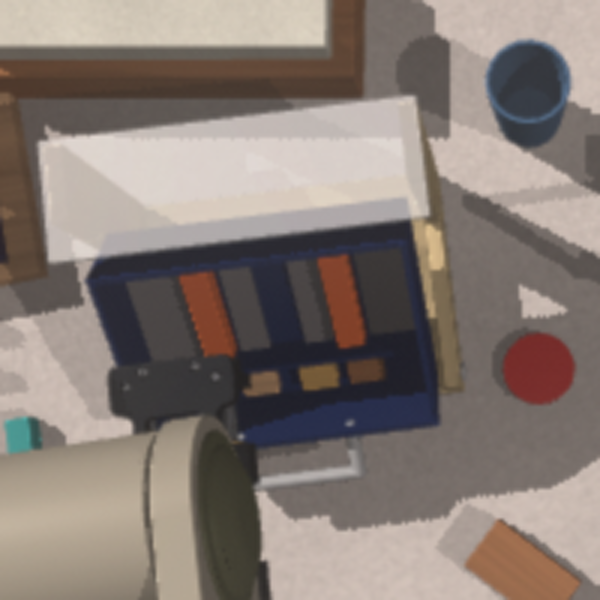

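Bin is at about 0.7 rad; its back corner at px (556,41) matches the prediction. Both bars are still in their grooves at (453,130) and (442,232). Measuring the bar positions in bin coordinates.

Run:
```python
from ik import *
im,C=cam('wrist')
b=im.astype(int); m=((b[...,2]>150)&(b[...,1]>50)&(b[...,1]<130)&(b[...,0]<40)).astype(np.uint8)
m[:, :390]=0; m[:, 520:]=0
n,l,st,ce=cv2.connectedComponentsWithStats(m)
for i in range(1,n):
    if st[i,4]>200:
        cnt=cv2.findContours((l==i).astype(np.uint8),0,2)[0][0]; print(st[i],ce[i],cv2.approxPolyDP(cnt,4,True)[:,0].tolist())
for by in (54,-54):
  for cx in (97,101,105):
    print(by,cx,"top corners",[proj(C,bin2w(cx+dx,by+dy,27,.7)).round(0).tolist()[0] for dx,dy in((-42,11),(-42,-11),(42,-11),(42,11))], "front bottom",[proj(C,bin2w(cx-42,by+dy,5,.7)).round(0).tolist()[0] for dy in(11,-11)])
```

```text
[ 403  118   95   24 2019] [450.72213967 129.89995047] [[497, 119], [405, 120], [403, 139], [494, 141]]
[ 394  218   85   34 1550] [436.95548387 234.32709677] [[396, 218], [394, 234], [476, 251], [476, 232]]
54 97 top corners [[403.0, 119.0], [401.0, 140.0], [493.0, 145.0], [497.0, 120.0]] front bottom [[410.0, 119.0], [408.0, 139.0]]
54 101 top corners [[407.0, 119.0], [405.0, 141.0], [498.0, 145.0], [502.0, 120.0]] front bottom [[414.0, 119.0], [412.0, 140.0]]
54 105 top corners [[411.0, 119.0], [409.0, 141.0], [503.0, 145.0], [507.0, 120.0]] front bottom [[418.0, 119.0], [415.0, 140.0]]
-54 97 top corners [[394.0, 217.0], [392.0, 235.0], [474.0, 254.0], [478.0, 233.0]] front bottom [[401.0, 213.0], [399.0, 230.0]]
-54 101 top corners [[397.0, 218.0], [395.0, 236.0], [479.0, 255.0], [482.0, 234.0]] front bottom [[404.0, 213.0], [402.0, 231.0]]
-54 105 top corners [[401.0, 218.0], [399.0, 237.0], [483.0, 256.0], [487.0, 235.0]] front bottom [[407.0, 214.0], [405.0, 232.0]]
```

```bash
cat > plan.py <<'E'
from ik import *
def st():
    s=manip.observe(); return s["position"],R.from_quat(s["tcp_rot"]),s
def show(name,pos,A):
    p,A0,s=st(); q,e=ik(pos,A); print(name,"shift",(pos-p).round(1),"turn",np.degrees((A*A0.inv()).as_rotvec()).round(1),"abs",pos.round(1),"ik",e.round(1),q.round(2))
E
python3 - <<'E'
from plan import *
p,A0,s=st(); print(p,s["qpos"].round(2))
T=.7; A=toolrot(T,RY+np.pi); n=A.apply([0,0,-1]); print("n",n.round(3))
show("vert",bin2w(98,55,95,.7)+[-20,0,60],toolrot(0,RY+np.pi))
for h in (90,10): show(f"A{h}",bin2w(98,55,5+h,.7),A)
for h in (90,10): show(f"B{h}",bin2w(98,-54,5+h,.7),A)
print("tilt turn",np.degrees((A*toolrot(0,RY+np.pi).inv()).as_rotvec()).round(1))
E
```

```text
[431.25551912 183.24682448 296.11501085] [0.15 0.15 1.56 0.   1.44 0.03]
n [-0.64  -0.076  0.765]
vert shift [ 95.2  68.9 -70.3] turn [-0.1  0.  90. ] abs [526.5 252.1 225.8] ik 0.0 [ 0.25  0.45  1.33 -0.    1.36 -1.44]
A90 shift [ 115.2   68.9 -130.3] turn [-27.5 -34.9  85.9] abs [546.5 252.1 165.8] ik 0.0 [ 0.28  0.32  1.87 -0.39  0.28 -1.07]
A10 shift [ 166.4   74.9 -191.5] turn [-27.5 -34.9  85.9] abs [597.7 258.2 104.6] ik 0.0 [ 0.26  0.51  1.78 -0.54  0.18 -0.93]
B90 shift [ 128.1  -39.4 -130.3] turn [-27.5 -34.9  85.9] abs [559.3 143.9 165.8] ik 0.0 [ 0.02  0.25  1.96  0.27  0.23 -1.91]
B10 shift [ 179.3  -33.3 -191.5] turn [-27.5 -34.9  85.9] abs [610.5 149.9 104.6] ik 0.0 [ 0.03  0.46  1.87  0.44  0.13 -2.08]
tilt turn [  4.7 -39.8   0. ]
```

```bash
python3 -m inch '[10,7,-5,0,0,10, 20,15,-10,0,0,20, 30,22,-20,0,0,30, 40,30,-30,0,0,40, 50,38,-40,0,0,50, 60,45,-50,0,0,60, 70,52,-60,0,0,70, 82,60,-70,0,0,80, 95,69,-70,0,0,90, 95,69,-70,0,0,90, 95,69,-70,0,0,90]' 111; python3 -m inch '[4,0,-10,0.9,-8,0, 8,0,-20,1.9,-16,0, 12,0,-35,2.8,-24,0, 16,0,-50,3.8,-32,0, 20,0,-60,4.7,-39.8,0, 20,0,-60,4.7,-39.8,0, 20,0,-60,4.7,-39.8,0, 20,0,-60,4.7,-39.8,0]'
python3 - <<'E'
from plan import *
p,A0,s=st(); print(p,s["qpos"].round(2)); A=toolrot(.7,RY+np.pi)
im,C=cam('wrist'); cv2.imwrite('pics/n_w.png',im)
show("A10",bin2w(98,55,15,.7),A)
print([proj(C,bin2w(98+dx,54+dy,27,.7)).round(0).tolist()[0] for dx,dy in((-42,11),(-42,-11),(42,-11),(42,11))])
E
```

```text
t: 20.6
position: [525.4, 251.9, 225.0]
tcp_rot: [-0.058, 0.998, -0.0, -0.001]
force: [-0.6, -0.4, 0.1]
width: 49.7
t: 21.6
position: [546.8, 252.1, 167.0]
tcp_rot: [-0.055, 0.938, 0.02, 0.342]
force: [-0.0, 0.9, -0.9]
width: 49.3
[546.84953295 252.14497686 166.98956072] [ 0.28  0.32  1.87 -0.39  0.28 -1.07]
A10 shift [ 51.    6.  -62.2] turn [ 0. -0.  0.] abs [597.7 258.2 104.6] ik 0.0 [ 0.26  0.51  1.78 -0.54  0.18 -0.93]
[[293.0, 155.0], [259.0, 155.0], [261.0, 272.0], [291.0, 272.0]]
```

View pics/n_w.png

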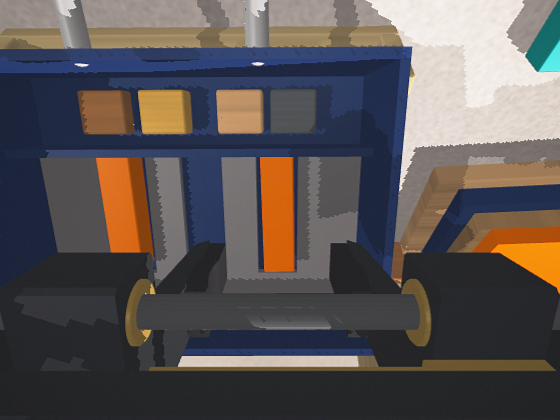

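The wrist view looks straight down the bin's normal. Bar A is at (260–295, 155–272), on prediction and centred between the jaws at x≈278. Going in.

```bash
python3 -m inch '[9,1,-10.5,0,0,0, 18,2,-21.5,0,0,0, 27,3,-32.5,0,0,0, 36,4,-43,0,0,0, 43,5,-52,0,0,0, 51,6,-61,0,0,0, 51,6,-61,0,0,0]' 111; python3 -m inch '[0,0,0,0,0,0, 0,0,0,0,0,0, 0,0,0,0,0,0, 0,0,0,0,0,0, 0,0,0,0,0,0, 0,0,0,0,0,0]' 255
```

```text
t: 22.52
position: [597.3, 258.1, 104.1]
tcp_rot: [-0.056, 0.938, 0.02, 0.341]
force: [0.4, 0.2, -0.2]
width: 49.8
t: 23.28
position: [597.1, 258.3, 105.2]
tcp_rot: [-0.056, 0.938, 0.02, 0.342]
force: [-3.3, -1.1, 3.7]
width: 21.4
```

```bash
python3 -c "
from h import *
im,C=cam('wrist'); cv2.imwrite('pics/o_w.png',im)"
```

```text
(no output)
```

View pics/o_w.png

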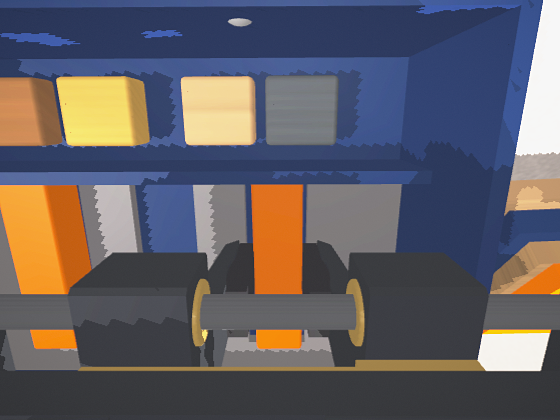

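Bar A is gripped, opening 21.4 mm, seen at (277,265). Lifting it out along the normal, then levelling the tool.

```bash
python3 -m inch '[-9,-1,10.5,0,0,0, -18,-2,21.5,0,0,0, -27,-3,32.5,0,0,0, -40,-4.5,48,0,0,0, -58,-7,69,0,0,0, -64,-7,90,-0.9,8,0, -66,-7,115,-1.9,16,0, -66,-7,140,-2.8,24,0, -66,-7,165,-3.8,32,0, -66,-7,190,-4.7,39.8,0, -66,-7,190,-4.7,39.8,0]' 255
python3 - <<'E'
from plan import *
p,A0,s=st(); print(p,s["width"],s["qpos"].round(2))
def jig(x,y,z,yaw=.13):
    return np.array([572.1+np.cos(yaw)*x-np.sin(yaw)*y,-223.4+np.sin(yaw)*x+np.cos(yaw)*y,z])
A=toolrot(0,.13+np.pi)
for y in (-45,45): show(y,jig(0,y,120),A); show(y,jig(0,y,31.5),A)
im,C=cam('wrist'); cv2.imwrite('pics/p_w.png',im)
E
```

```text
t: 24.7
position: [531.9, 251.4, 295.7]
tcp_rot: [-0.059, 0.998, 0.0, 0.001]
force: [0.1, 0.7, -2.2]
width: 21.5
[531.88879256 251.38958878 295.70043167] 21.48841472177427 [ 0.24  0.42  1.19  0.    1.52 -1.45]
-45 shift [  46.  -519.4 -175.7] turn [-0.   0.1  0.6] abs [ 577.9 -268.   120. ] ik 0.0 [-0.62  0.66  1.28  0.    1.2  -2.32]
-45 shift [  46.  -519.4 -264.2] turn [-0.   0.1  0.6] abs [ 577.9 -268.    31.5] ik 0.0 [-0.62  0.77  1.34 -0.    1.03 -2.32]
45 shift [  34.4 -430.2 -175.7] turn [-0.   0.1  0.6] abs [ 566.3 -178.8  120. ] ik 0.0 [-0.5   0.57  1.43 -0.    1.14 -2.2 ]
45 shift [  34.4 -430.2 -264.2] turn [-0.   0.1  0.6] abs [ 566.3 -178.8   31.5] ik 0.0 [-0.5   0.69  1.49  0.    0.96 -2.2 ]
```

View pics/p_w.png

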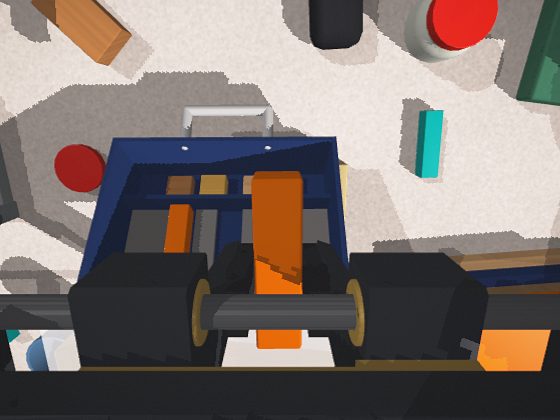

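Bar A is held straight and level at (277,260). Carrying it to the jig.

```bash
python3 -m inch '[4,-45,0,0,0,0, 8,-95,0,0,0,0, 13,-150,0,0,0,0, 18,-205,0,0,0,0, 23,-260,0,0,0,0, 28,-315,0,0,0,0, 33,-370,0,0,0,0, 38,-425,0,0,0,0, 43,-475,0,0,0,0, 46,-519.5,0,0,0,0.6, 46,-519.5,0,0,0,0.6, 46,-519.5,0,0,0,0.6]' 255;  python3 -m inch '[0,0,-40,0,0,0, 0,0,-80,0,0,0, 0,0,-120,0,0,0, 0,0,-150,0,0,0, 0,0,-175,0,0,0, 0,0,-175,0,0,0]' 255
python3 - <<'E'
from plan import *
p,A0,s=st(); print(p,s["width"])
im,C=cam('wrist'); cv2.imwrite('pics/q_w.png',im)
c,q=np.cos(.13),np.sin(.13)
for m in [(-60,-100,30),(-60,100,30),(-60,100,20),(-60,-100,20)]: print(m,proj(C,[572.1+c*m[0]-q*m[1],-223.4+q*m[0]+c*m[1],m[2]]).round(1))
show("rel",np.array([577.9,-268,31.5]),toolrot(0,.13+np.pi))
E
```

```text
t: 26.25
position: [576.8, -267.1, 294.2]
tcp_rot: [-0.065, 0.998, -0.0, -0.0]
force: [0.9, 0.3, -1.3]
width: 21.2
t: 27.0
position: [576.4, -266.3, 118.5]
tcp_rot: [-0.065, 0.998, 0.001, -0.001]
force: [-0.4, -0.4, 0.3]
width: 22.0
[ 576.42128304 -266.26379227  118.51061813] 21.969316031159373
(-60, -100, 30) [[195.6 130.2]]
(-60, 100, 30) [[481.7 130.4]]
(-60, 100, 20) [[473.5 129.9]]
(-60, -100, 20) [[198.9 129.7]]
rel shift [  0.8  -1.  -88.7] turn [ 0. -0. -0.] abs [ 577.9 -268.    31.5] ik 0.0 [-0.62  0.77  1.34  0.    1.03 -2.32]
```

View pics/q_w.png

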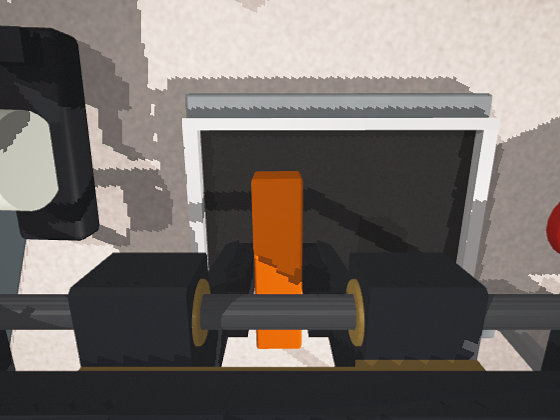

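Jig rim corners are at (200,130) and (475,130), as predicted. Lowering and releasing.

```bash
python3 -m inch '[1,-1,-30,0,0,0, 1,-1,-60,0,0,0, 1,-1,-75,0,0,0, 1,-1,-82,0,0,0, 1,-1,-86.5,0,0,0, 1,-1,-86.5,0,0,0, 1,-1,-86.5,0,0,0]' 255
```

```text
t: 27.92
position: [578.3, -269.5, 34.0]
tcp_rot: [-0.064, 0.998, -0.001, 0.0]
force: [-0.5, -0.1, -0.6]
width: 21.4
```

```bash
python3 -m inch '[0,0,-1,0,0,0, 0,0,-2,0,0,0, 0,0,-2,0,0,0]' 255
```

```text
t: 28.3
position: [578.2, -269.3, 31.6]
tcp_rot: [-0.064, 0.998, -0.0, -0.0]
force: [-0.5, 1.1, 0.9]
width: 21.4
```

```bash
python3 -m inch '[0,0,-0.5,0,0,0, 0,0,-0.5,0,0,0]' 255; python3 -m inch '[0,0,0,0,0,0, 0,0,0,0,0,0, 0,0,0,0,0,0, 0,0,0,0,0,0, 0,0,30,0,0,0, 0,0,80,0,0,0, 0,0,130,0,0,0, 0,0,180,0,0,0, 0,0,180,0,0,0]' 111;  python3 - <<'E'
from plan import *
p,A0,s=st(); print(p,s["width"])
im,C=cam('wrist'); cv2.imwrite('pics/r_w.png',im)
E
```

```text
t: 28.55
position: [578.2, -269.3, 31.6]
tcp_rot: [-0.064, 0.998, -0.0, -0.0]
force: [-2.9, 2.1, 5.3]
width: 21.6
t: 29.68
position: [579.2, -270.0, 215.1]
tcp_rot: [-0.064, 0.998, -0.003, 0.003]
force: [0.3, 1.4, -1.0]
width: 49.7
[ 579.20575538 -270.02185394  215.13753092] 49.660480031303145
```

View pics/r_w.png

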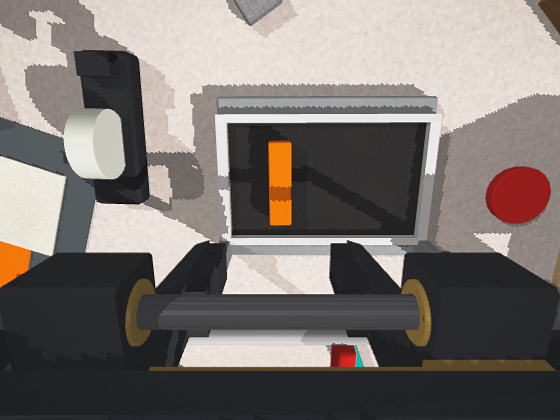

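Bar A lies flat on the bed at (280,183), centred front to back. Going for bar B.

```bash
python3 -m inch '[-3,35,50,0,0,0, -6,80,80,0,0,0, -10,130,80,0,0,0, -15,185,80,0,0,0, -20,240,80,0,0,0, -25,295,80,0,0,0, -30,350,80,0,0,-0.6, -40,400,60,0,0,-0.6, -40,414,30,0,0,-0.6, -40,414,11,0,0,-0.6, -40,414,11,0,0,-0.6]' 111; python3 -m inch '[4,0,-10,0.9,-8,0, 8,0,-20,1.9,-16,0, 12,0,-35,2.8,-24,0, 16,0,-50,3.8,-32,0, 20,0,-60,4.7,-39.8,0, 20,0,-60,4.7,-39.8,0, 20,0,-60,4.7,-39.8,0, 20,0,-60,4.7,-39.8,0]'
python3 - <<'E'
from plan import *
p,A0,s=st(); print(p,s["qpos"].round(2)); A=toolrot(.7,RY+np.pi)
im,C=cam('wrist'); cv2.imwrite('pics/s_w.png',im)
show("B10",bin2w(98,-54,15,.7),A)
print([proj(C,bin2w(98+dx,-54+dy,27,.7)).round(0).tolist()[0] for dx,dy in((-42,11),(-42,-11),(42,-11),(42,11))])
E
```

```text
t: 31.1
position: [537.1, 144.8, 219.4]
tcp_rot: [-0.059, 0.998, -0.0, -0.003]
force: [0.3, 0.5, 0.4]
width: 49.8
t: 32.1
position: [559.0, 144.8, 163.0]
tcp_rot: [-0.056, 0.938, 0.02, 0.342]
force: [1.1, -0.4, 0.2]
width: 49.9
[558.98574988 144.78633187 163.01407945] [ 0.02  0.26  1.97  0.27  0.23 -1.91]
B10 shift [ 51.7   5.1 -58.2] turn [ 0.1 -0.  -0. ] abs [610.5 149.9 104.6] ik 0.0 [ 0.03  0.46  1.87  0.44  0.13 -2.08]
[[293.0, 160.0], [259.0, 160.0], [261.0, 278.0], [291.0, 278.0]]
```

View pics/s_w.png

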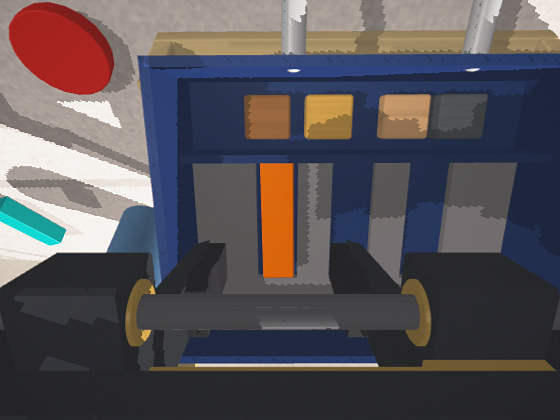

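Bar B is at (277,220), centred between the jaws.

```bash
python3 -m inch '[9,1,-10.5,0,0,0, 18,2,-21,0,0,0, 27,3,-31.5,0,0,0, 36,4,-41.5,0,0,0, 43,4.5,-49.5,0,0,0, 51,5,-58,0,0,0, 51,5,-58,0,0,0]' 111; python3 -m inch '[0,0,0,0,0,0, 0,0,0,0,0,0, 0,0,0,0,0,0, 0,0,0,0,0,0, 0,0,0,0,0,0, 0,0,0,0,0,0]' 255
```

```text
t: 33.02
position: [609.3, 149.7, 103.2]
tcp_rot: [-0.055, 0.938, 0.02, 0.341]
force: [0.2, -0.5, 0.5]
width: 49.6
t: 33.78
position: [609.1, 149.8, 104.2]
tcp_rot: [-0.056, 0.938, 0.02, 0.342]
force: [-3.6, -0.4, 4.0]
width: 21.5
```

```bash
python3 -m inch '[-9,-1,10.5,0,0,0, -18,-2,21.5,0,0,0, -27,-3,32.5,0,0,0, -40,-4.5,48,0,0,0, -58,-7,69,0,0,0, -64,-7,90,-0.9,8,0, -66,-7,115,-1.9,16,0, -66,-7,140,-2.8,24,0, -66,-7,165,-3.8,32,0, -66,-7,190,-4.7,39.8,0, -66,-7,190,-4.7,39.8,0]' 255
python3 - <<'E'
from plan import *
p,A0,s=st(); print(p,s["width"],s["qpos"].round(2))
A=toolrot(0,.13+np.pi)
show(45,np.array([566.3,-178.8,120]),A)
im,C=cam('wrist'); cv2.imwrite('pics/t_w.png',im)
E
```

```text
t: 35.15
position: [544.3, 142.6, 294.3]
tcp_rot: [-0.059, 0.998, -0.0, 0.001]
force: [-0.9, -0.6, -1.8]
width: 21.5
[544.30379392 142.6124429  294.26273622] 21.49577769786541 [ 0.05  0.36  1.28 -0.    1.49 -1.64]
45 shift [  22.  -321.4 -174.3] turn [0.  0.1 0.7] abs [ 566.3 -178.8  120. ] ik 0.0 [-0.5   0.57  1.43  0.    1.14 -2.2 ]
```

View pics/t_w.png

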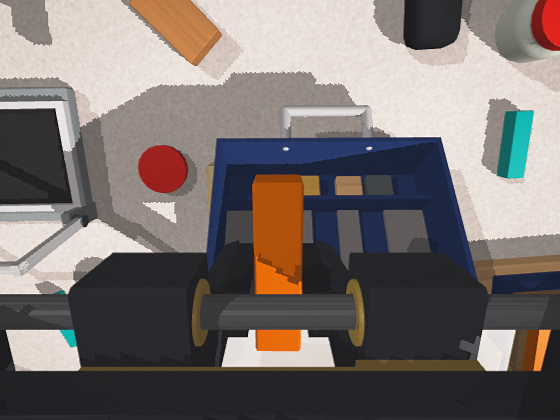

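Bar B is held at (277,262) and the bin's back compartment is now empty. Carrying it to the bed, then checking bar A's position before lowering.

```bash
python3 -m inch '[2,-40,0,0,0,0, 5,-90,0,0,0,0, 8,-140,0,0,0,0, 11,-190,0,0,0,0, 15,-240,0,0,0,0, 18,-285,0,0,0,0, 22,-321.5,0,0,0,0.7, 22,-321.5,-30,0,0,0.7, 22,-321.5,-80,0,0,0.7, 22,-321.5,-130,0,0,0.7, 22,-321.5,-174,0,0,0.7, 22,-321.5,-174,0,0,0.7]' 255
python3 - <<'E'
from plan import *
im,C=cam('wrist'); cv2.imwrite('pics/u_w.png',im)
show("rel",np.array([566.3,-178.8,31.5]),toolrot(0,.13+np.pi)); print(st()[2]["width"])
E
```

```text
t: 36.7
position: [562.7, -177.5, 116.5]
tcp_rot: [-0.065, 0.998, 0.001, -0.003]
force: [-0.5, 0.7, -1.4]
width: 21.7
rel shift [  2.1  -0.5 -87.9] turn [-0.  -0.1 -0. ] abs [ 566.3 -178.8   31.5] ik 0.0 [-0.5   0.69  1.49  0.    0.96 -2.2 ]
21.32364429574767
```

View pics/u_w.png

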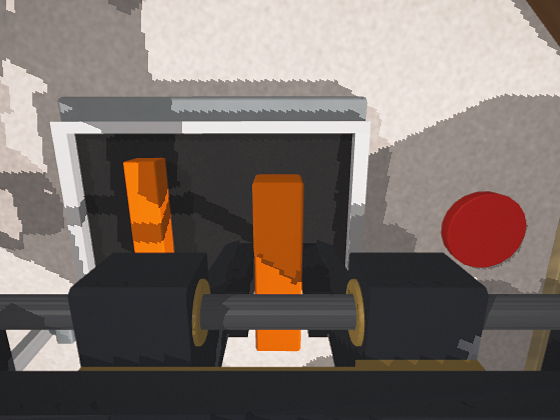

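```bash
python3 -m inch '[2,-0.5,-30,0,0,0, 2,-0.5,-60,0,0,0, 2,-0.5,-75,0,0,0, 2,-0.5,-83,0,0,0, 2,-0.5,-86,0,0,0, 2,-0.5,-86,0,0,0, 2,-0.5,-86,0,0,0]' 255
```

```text
t: 37.62
position: [567.4, -179.4, 34.6]
tcp_rot: [-0.065, 0.998, -0.001, 0.0]
force: [1.4, 1.3, -0.8]
width: 21.8
```

```bash
python3 -m inch '[0,0,-1,0,0,0, 0,0,-2,0,0,0, 0,0,-2,0,0,0, 0,0,-2,0,0,0]' 255
```

```text
t: 38.12
position: [567.1, -179.3, 31.9]
tcp_rot: [-0.065, 0.998, -0.0, -0.0]
force: [-0.1, -0.6, -0.2]
width: 21.4
```

```bash
python3 -m inch '[0,0,-1,0,0,0, 0,0,-1,0,0,0]' 255; python3 -m inch '[0,0,0,0,0,0, 0,0,0,0,0,0, 0,0,0,0,0,0, 0,0,0,0,0,0, 0,0,30,0,0,0, 0,0,80,0,0,0, 0,0,130,0,0,0, 0,0,180,0,0,0, 0,0,180,0,0,0]' 111;  python3 - <<'E'
from plan import *
p,A0,s=st(); print(p,s["width"])
im,C=cam('wrist'); cv2.imwrite('pics/v_w.png',im)
b=im.astype(int); m=((b[...,2]>150)&(b[...,1]>40)&(b[...,1]<150)&(b[...,0]<40)).astype(np.uint8); m[:110]=0; m[240:]=0; m[:,430:]=0; m[:,:130]=0
m=cv2.morphologyEx(m,cv2.MORPH_CLOSE,np.ones((5,5)))
n,l,stt,ce=cv2.connectedComponentsWithStats(m)
for i in range(1,n):
    if stt[i,4]>200:
        cnt=cv2.findContours((l==i).astype(np.uint8),0,2)[0][0]; r=cv2.boxPoints(cv2.minAreaRect(cnt))
        w=ray(C,r,42)-[572.1,-223.4,0]; c,q=np.cos(.13),np.sin(.13)
        print(stt[i],"bed xy",np.c_[c*w[:,0]+q*w[:,1],-q*w[:,0]+c*w[:,1]].round(0).tolist())
E
```

```text
t: 38.38
position: [567.1, -179.3, 31.8]
tcp_rot: [-0.065, 0.998, -0.0, -0.0]
force: [-3.4, 1.8, 8.3]
width: 21.4
t: 39.5
position: [568.3, -179.9, 214.8]
tcp_rot: [-0.065, 0.998, -0.002, 0.003]
force: [-0.0, -0.0, -0.8]
width: 50.0
[ 568.28572983 -179.88282441  214.7722802 ] 49.96150877036947
[ 174  140   32   84 2184] bed xy [[-42.0, -57.0], [-44.0, -31.0], [40.0, -30.0], [42.0, -58.0]]
[ 269  144   23   83 1828] bed xy [[-40.0, 35.0], [-40.0, 56.0], [43.0, 57.0], [43.0, 34.0]]
```

View pics/v_w.png

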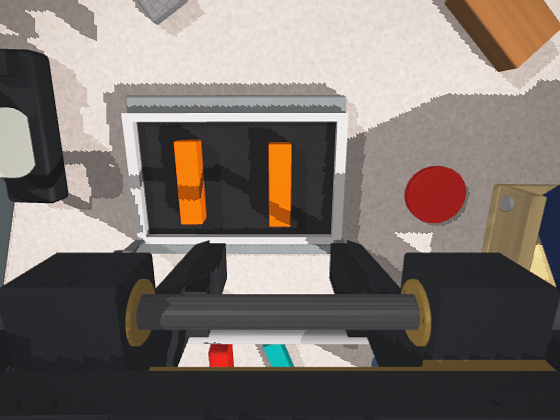

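Both bars are flat on the bed, centred at about (-1,-44) and (1,45) mm in the bed frame, parallel to the jig. Now I'll tip the bin back upright.

```bash
python3 -m inch '[-5,0,50,0,0,0, -15,40,85,0,0,-10, -25,90,85,0,0,-20, -40,140,85,0,0,-30, -55,190,85,0,0,-40, -75,240,85,0,0,-50, -95,290,85,0,0,-60, -115,330,85,0,0,-70, -130,363,85,0,0,-80, -137,363,80,0,0,-90.7, -137,363,80,0,0,-90.7, -137,363,80,0,0,-90.7]' 172
python3 - <<'E'
from plan import *
print(st()[0])
im,C=cam('wrist'); cv2.imwrite('pics/w_w.png',im)
for a in [.6,.65,.7,.75]: print(a,[proj(C,bin2w(*b,a)).round(0).tolist()[0] for b in [(-40,45,70),(-40,-45,70),(0,118,75),(170,118,75)]])
A=toolrot(.3,RY+np.pi/2)
H=bin2w(-40,0,70,.7)
for d in (-80,-50,15): show(d,H+A.apply([0,0,d]),A)
for a in np.arange(.65,-.06,-.05): print(a.round(2),(bin2w(-40,0,70,a)-H).round(1))
E
```

```text
t: 41.05
position: [430.3, 183.4, 290.3]
tcp_rot: [0.663, 0.749, -0.0, -0.001]
force: [0.5, -0.2, -0.5]
width: 28.5
[430.28510163 183.40436449 290.3078963 ]
0.6 [[312.0, 138.0], [310.0, 216.0], [348.0, 63.0], [580.0, 42.0]]
0.65 [[311.0, 138.0], [308.0, 215.0], [345.0, 64.0], [574.0, 41.0]]
0.7 [[309.0, 138.0], [307.0, 214.0], [341.0, 64.0], [567.0, 39.0]]
0.75 [[307.0, 137.0], [305.0, 213.0], [338.0, 65.0], [560.0, 38.0]]
-80 shift [  10.3    0.8 -156.3] turn [  2.  -17.1  -0.2] abs [440.7 184.2 134.2] ik 0.0 [ 0.16  0.2   1.98 -0.02  0.66  0.05]
-50 shift [  19.1    1.9 -185. ] turn [  2.  -17.1  -0.2] abs [449.5 185.2 105.5] ik 0.0 [ 0.15  0.27  1.99 -0.02  0.58  0.05]
15 shift [  38.2    4.1 -247.1] turn [  2.  -17.1  -0.2] abs [468.6 187.5  43.4] ik 0.0 [ 0.15  0.42  1.98 -0.02  0.44  0.06]
0.65 [1.5 0.2 3.7]
0.6 [3.1 0.4 7.4]
0.55 [ 5.   0.6 11. ]
0.5 [ 7.   0.8 14.5]
0.45 [ 9.2  1.1 17.9]
0.4 [11.5  1.4 21.1]
0.35 [14.   1.7 24.3]
0.3 [16.7  2.  27.3]
0.25 [19.5  2.3 30.2]
0.2 [22.4  2.7 32.9]
0.15 [25.5  3.  35.5]
0.1 [28.7  3.4 37.9]
0.05 [32.   3.8 40.1]
-0.0 [35.4  4.2 42.2]
-0.05 [39.   4.6 44.1]
```

View pics/w_w.png

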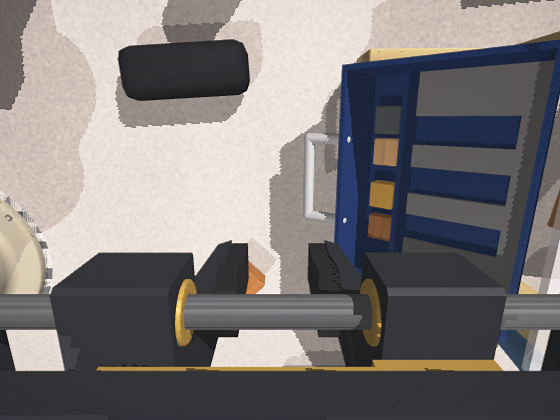

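```bash
python3 -m inch '[5,0.5,-50,0.7,-6,0, 8,0.7,-100,1.4,-12,0, 10.5,1,-145,2,-17.1,0, 15,1.5,-171,2,-17.1,0, 19,2,-185,2,-17.1,0, 19,2,-185,2,-17.1,0]' 186; python3 -c "
from plan import *
im,C=cam('wrist'); cv2.imwrite('pics/x_w.png',im)
A=toolrot(.3,RY+np.pi/2); H=bin2w(-40,0,70,.7); show(0,H+A.apply([0,0,15]),A)"
```

```text
t: 41.85
position: [449.5, 185.5, 105.6]
tcp_rot: [0.656, 0.74, 0.111, 0.099]
force: [0.0, 0.5, -0.7]
width: 23.8
0 shift [ 18.9   1.9 -62.9] turn [ 0.  0. -0.] abs [468.6 187.5  43.4] ik 0.0 [ 0.15  0.42  1.98 -0.02  0.44  0.06]
```

View pics/x_w.png

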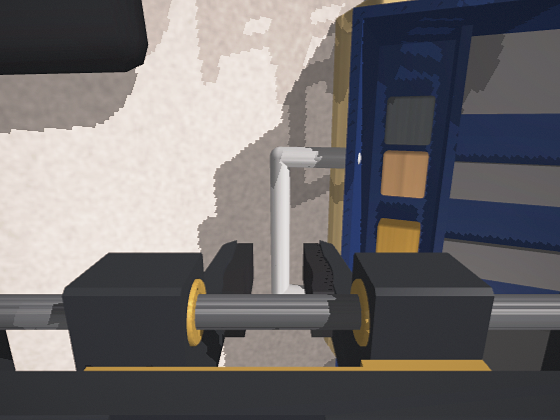

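The handle at (281,220) lies between the jaws, centre about (279). Go in and close.

```bash
python3 -m inch '[10,1,-31,0,0,0, 15,1.5,-47,0,0,0, 19.5,2,-62,0,0,0, 19.5,2,-62,0,0,0, 19.5,2,-62,0,0,0]' 186; python3 -m inch '[0,0,0,0,0,0, 0,0,0,0,0,0, 0,0,0,0,0,0, 0,0,0,0,0,0]' 255
```

```text
t: 42.52
position: [469.1, 187.8, 45.0]
tcp_rot: [0.656, 0.739, 0.112, 0.1]
force: [0.0, 0.2, 0.6]
width: 24.0
t: 43.02
position: [469.5, 187.9, 44.9]
tcp_rot: [0.656, 0.739, 0.113, 0.1]
force: [1.0, 0.2, 6.4]
width: 11.2
```

```bash
python3 -m inch '[1.5,0.2,3.5,0,0,0, 3,0.4,7.5,0,0,0, 5,0.6,11,0,0,0, 7,0.8,14.5,0,0,0, 9,1.1,18,0,0,0, 11.5,1.4,21,0,0,0, 14,1.7,24.5,0,0,0, 16.5,2,27.5,0,0,0, 19.5,2.3,30,0,0,0]' 255;  python3 -m inch '[3,0.4,3,0,0,0, 6,0.7,5.5,0,0,0, 9,1.1,8,0,0,0, 12.5,1.5,10,0,0,0, 16,2,12,0,0,0, 19,2.3,13.5,0,0,0, 19,2.3,13.5,0,0,0, 19,2.3,13.5,0,0,0]' 255
python3 - <<'E'
from plan import *
im,C=cam('wrist'); cv2.imwrite('pics/y_w.png',im)
for a in [0,.05,.1,.2]: print(a,[proj(C,bin2w(*b,a)).round(0).tolist()[0] for b in [(-40,45,70),(0,118,75),(170,118,75),(50,113,40)]])
E
```

```text
t: 44.15
position: [484.3, 189.7, 72.3]
tcp_rot: [0.657, 0.74, 0.108, 0.096]
force: [-20.1, -2.7, 3.4]
width: 11.0
t: 45.15
position: [504.8, 192.2, 87.8]
tcp_rot: [0.656, 0.74, 0.11, 0.098]
force: [-21.2, -3.7, 14.5]
width: 10.8
0 [[276.0, 174.0], [382.0, -23.0], [667.0, 17.0], [426.0, 26.0]]
0.05 [[266.0, 173.0], [373.0, -24.0], [685.0, 11.0], [426.0, 25.0]]
0.1 [[257.0, 173.0], [364.0, -25.0], [705.0, 5.0], [425.0, 23.0]]
0.2 [[240.0, 172.0], [344.0, -27.0], [748.0, -9.0], [424.0, 20.0]]
```

View pics/y_w.png

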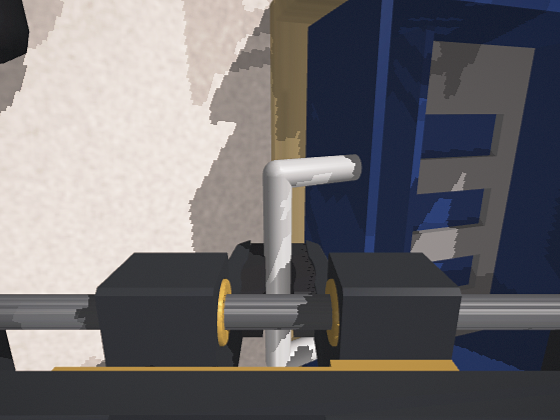

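```bash
python3 -m inch '[2,0.2,1,0,0,0, 4,0.5,2,0,0,0, 4,0.5,2,0,0,0]' 255; python3 -m inch '[2,0.2,1,0,0,0, 3,0.3,1,0,0,0, 3,0.3,1,0,0,0]' 255
```

```text
t: 45.58
position: [504.8, 192.2, 87.7]
tcp_rot: [0.657, 0.741, 0.105, 0.094]
force: [-38.1, -8.5, 18.8]
width: 10.6
t: 45.95
position: [504.8, 192.3, 87.5]
tcp_rot: [0.657, 0.741, 0.102, 0.092]
force: [-53.5, -11.0, 26.4]
width: 10.8
```

A hard stop: the force rises with no motion, so the bin is upright. Relaxing, releasing and backing off.

```bash
python3 -m inch '[-5,-0.6,-2,0,0,0, -8,-1,-3.5,0,0,0, -8,-1,-3.5,0,0,0]' 255; python3 -m inch '[0,0,0,0,0,0, 0,0,0,0,0,0, 0,0,0,0,0,0, -10,-1,31,0,0,0, -25,-3,80,0,0,0, -35,-4,130,-0.7,6,0, -35,-4,180,-2,17,0, -35,-4,200,-2,17,0, -35,-4,200,-2,17,0]' 176;  python3 - <<'E'
from plan import *
print(st()[0])
im,C=cam('wrist'); cv2.imwrite('pics/z_w.png',im)
for a in [0,.05,.1]: print(a,[proj(C,bin2w(*b,a)).round(0).tolist()[0] for b in [(-40,45,70),(0,118,75),(170,118,75)]])
im,C=cam('top'); cv2.imwrite('pics/z_t.png',im)
E
```

```text
t: 46.32
position: [504.8, 192.2, 87.7]
tcp_rot: [0.656, 0.74, 0.111, 0.099]
force: [-14.9, -1.8, 10.7]
width: 10.9
t: 47.45
position: [472.2, 188.2, 288.5]
tcp_rot: [0.664, 0.748, 0.002, 0.002]
force: [0.0, 0.8, 0.5]
width: 27.3
[472.24256833 188.18264543 288.52377309]
0 [[305.0, 140.0], [350.0, 61.0], [532.0, 61.0]]
0.05 [[301.0, 140.0], [346.0, 61.0], [534.0, 59.0]]
0.1 [[298.0, 140.0], [342.0, 61.0], [536.0, 58.0]]
```

View pics/z_w.png

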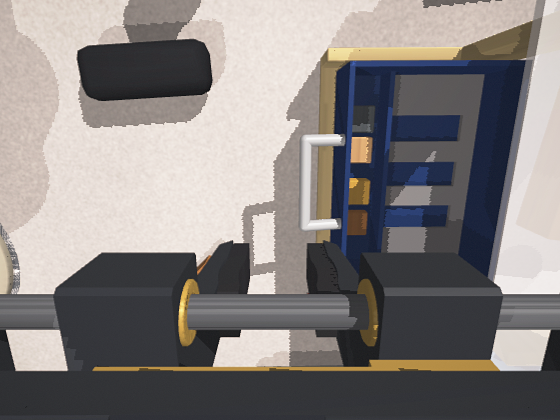

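View pics/z_t.png

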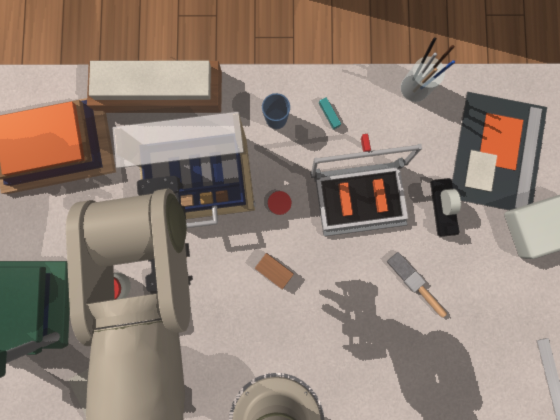

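Bin upright: handle at px 306 against 305 predicted for tilt 0. Both bars are still on the bed at (346,199) and (380,196) in the top view. Now I'll shut the bail.

```bash
python3 -m inch '[10,-35,10,0,0,-9, 25,-75,15,0,0,-18, 45,-115,15,0,0,-27, 70,-155,15,0,0,-36, 95,-195,15,0,0,-45, 120,-240,15,0,0,-54, 145,-285,15,0,0,-63, 170,-325,15,0,0,-72, 195,-360,10,0,0,-81, 216,-395,0,0,0,-89.4, 216,-395,-10,0,0,-89.4, 216,-395,-30,0,0,-89.4]' 111;  python3 - <<'E'
from plan import *
print(st()[0],st()[2]["qpos"].round(2))
im,C=cam('wrist'); cv2.imwrite('pics/aa_w.png',im)
c,q=np.cos(.13),np.sin(.13)
def bail(bx,bz,th):
    x=75+bx*np.cos(th)+bz*np.sin(th); z=51-bx*np.sin(th)+bz*np.cos(th); return np.array([572.1+c*x,-223.4+q*x,z])
for th in (1.5,1.6,1.7,1.8): print(th,proj(C,bail(-105,32,th)).round(0),proj(C,bail(-105,46,th)).round(0),proj(C,bail(-105,0,th)).round(0),bail(-105,32,th).round(1))
show("grip",bail(-105,32,1.63)-[0,0,18.7],toolrot(0,.13))
E
```

```text
t: 49.05
position: [687.0, -206.4, 255.6]
tcp_rot: [0.998, 0.065, 0.0, 0.0]
force: [1.1, -0.0, 0.8]
width: 49.4
[ 686.95314383 -206.39736835  255.56812055] [-0.45  0.78  0.72 -0.    1.64  0.99]
1.5 [[280. 226.]] [[280. 209.]] [[280. 262.]] [ 670.8 -210.5  158. ]
1.6 [[280. 212.]] [[280. 195.]] [[280. 251.]] [ 681.2 -209.1  155. ]
1.7 [[280. 198.]] [[280. 180.]] [[280. 238.]] [ 691.3 -207.8  151. ]
1.8 [[280. 185.]] [[280. 167.]] [[280. 225.]] [ 701.  -206.5  146. ]
grip shift [  -1.9   -3.  -117.2] turn [-0.1 -0.2 -0.1] abs [ 684.3 -208.7  135.2] ik 0.0 [-0.46  0.83  0.94  0.    1.38  0.98]
```

View pics/aa_w.png

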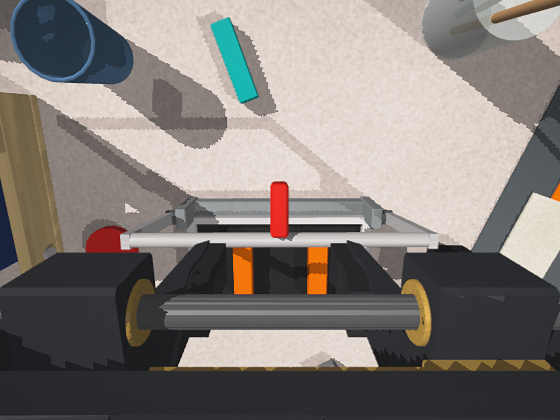

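Bail is at about 1.68 rad (tab end at (280,182), cross bar at (280,241)). Gripping the tab.

```bash
python3 -m inch '[2,-1.5,-40,0,0,0, 2,-1.5,-80,0,0,0, 2,-1.5,-105,0,0,0, 2,-1.5,-120,0,0,0, 2,-1.5,-120,0,0,0]' 111; python3 -m inch '[0,0,0,0,0,0, 0,0,0,0,0,0, 0,0,0,0,0,0, 0,0,0,0,0,0, 0,0,0,0,0,0]' 255
python3 - <<'E'
import numpy as np
f=lambda th:np.array([-105*np.cos(th)+32*np.sin(th),105*np.sin(th)+32*np.cos(th)])
c,q=np.cos(.13),np.sin(.13)
for t0,ts in ((1.68,np.arange(1.6,.75,-.1)),(.8,np.arange(.7,-.05,-.1))):
    for t in ts: d=f(t)-f(t0); print(t0,t.round(1),(d[0]*c).round(1),(d[0]*q).round(1),d[1].round(1))
E
```

```text
t: 49.72
position: [688.7, -207.8, 136.4]
tcp_rot: [0.998, 0.065, -0.0, 0.0]
force: [-0.8, -0.1, -0.7]
width: 49.4
t: 50.35
position: [689.1, -207.3, 137.1]
tcp_rot: [0.998, 0.065, 0.0, -0.0]
force: [-1.3, 5.6, 2.5]
width: 13.5
1.68 1.6 -8.1 -1.1 3.1
1.68 1.5 -18.6 -2.4 6.1
1.68 1.4 -29.3 -3.8 8.0
1.68 1.3 -40.2 -5.3 8.8
1.68 1.2 -51.0 -6.7 8.6
1.68 1.1 -61.8 -8.1 7.2
1.68 1.0 -72.4 -9.5 4.8
1.68 0.9 -82.8 -10.8 1.3
1.68 0.8 -92.7 -12.1 -3.3
0.8 0.7 -9.4 -1.2 -5.5
0.8 0.6 -18.2 -2.4 -11.9
0.8 0.5 -26.4 -3.4 -19.2
0.8 0.4 -33.8 -4.4 -27.3
0.8 0.3 -40.3 -5.3 -36.0
0.8 0.2 -46.0 -6.0 -45.4
0.8 0.1 -50.7 -6.6 -55.3
0.8 0.0 -54.3 -7.1 -65.6
```

```bash
python3 -m inch '[-8,-1,3,0,0,0, -18.5,-2.5,6,0,0,0, -29.5,-4,8,0,0,0, -40,-5.5,9,0,0,0, -51,-6.5,8.5,0,0,0, -62,-8,7,0,0,0, -72.5,-9.5,5,0,0,0, -83,-11,1.5,0,0,0, -92.5,-12,-3.5,0,0,0]' 255; python3 -m inch '[-9.5,-1,-5.5,0,0,0, -18,-2.5,-12,0,0,0, -26.5,-3.5,-19,0,0,0, -34,-4.5,-27.5,0,0,0, -40.5,-5.5,-36,0,0,0, -46,-6,-45.5,0,0,0, -50.5,-6.5,-55.5,0,0,0, -54.5,-7,-65.5,0,0,0, -54.5,-7,-66.5,0,0,0, -54.5,-7,-66.5,0,0,0]' 255
```

```text
t: 51.48
position: [597.1, -219.5, 133.8]
tcp_rot: [0.998, 0.065, 0.001, 0.0]
force: [4.3, 4.1, 1.1]
width: 13.7
t: 52.72
position: [542.6, -226.7, 67.0]
tcp_rot: [0.998, 0.065, 0.001, 0.0]
force: [2.4, 5.8, -0.5]
width: 13.7
```

```bash
python3 -m inch '[0,0,-2,0,0,0, 0,0,-4,0,0,0, 0,0,-4,0,0,0, 0,0,-4,0,0,0]' 255
```

```text
t: 53.22
position: [542.0, -226.8, 64.4]
tcp_rot: [0.998, 0.065, 0.0, 0.0]
force: [-6.1, 7.2, 13.6]
width: 13.6
```

```bash
python3 -m inch '[0,0,0,0,0,0, 0,0,0,0,0,0, 0,0,0,0,0,0, 0,0,0,0,0,0, 0,0,30,0,0,0, -10,0,80,0,0,0, -30,0,140,0,0,0, -60,-10,200,0,0,0, -62,-10,236,0,0,0, -62,-10,236,0,0,0]' 0;  python3 - <<'E'
from plan import *
print(st()[0])
im,C=cam('wrist'); cv2.imwrite('pics/bb_w.png',im)
c,q=np.cos(.13),np.sin(.13)
def bail(bx,bz,th):
    x=75+bx*np.cos(th)+bz*np.sin(th); z=51-bx*np.sin(th)+bz*np.cos(th); return np.array([572.1+c*x,-223.4+q*x,z])
for th in (0,.05,.1,.2): print(th,proj(C,bail(-105,46,th)).round(1),proj(C,bail(-105,0,th)).round(1))
im,C=cam('top'); crop(im,'bb_t',300,145,425,240,6); cv2.imwrite('pics/bb_tf.png',im)
im,C=cam('scene'); crop(im,'bb_s',165,135,275,220,7)
E
```

```text
t: 54.48
position: [480.4, -238.0, 302.0]
tcp_rot: [0.998, 0.064, 0.003, 0.003]
force: [0.3, 1.4, -1.1]
width: 88.0
[ 480.4494276  -238.04672909  301.99844022]
0 [[274.2 121.1]] [[274.4 120.8]]
0.05 [[274.2 118.6]] [[274.3 120.7]]
0.1 [[274.1 115.9]] [[274.3 120.4]]
0.2 [[274.  109.3]] [[274.3 118.9]]
```

View pics/bb_w.png

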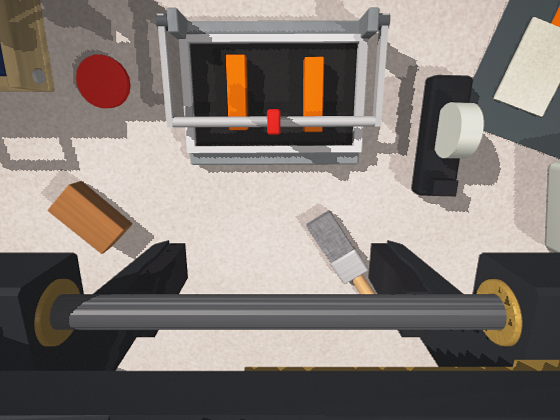

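View pics/bb_s.png

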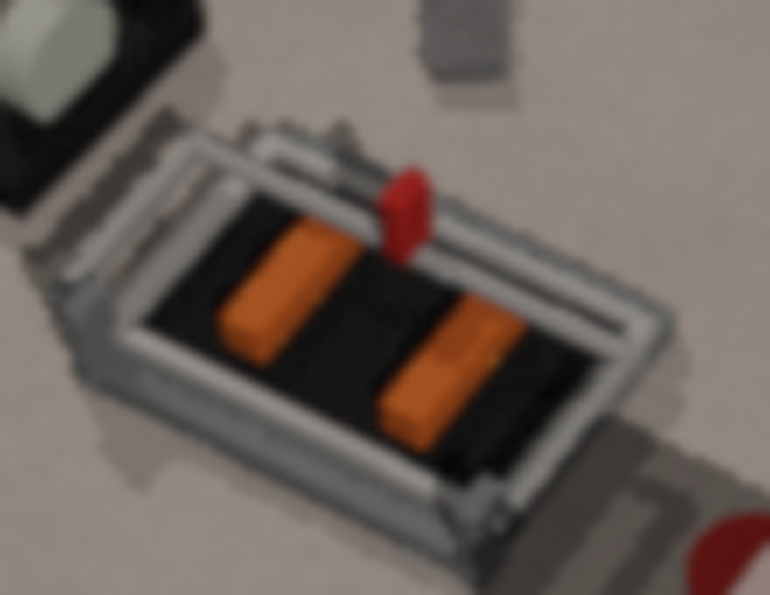

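View pics/bb_tf.png

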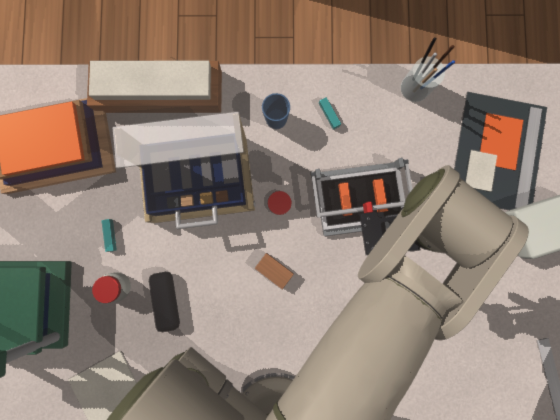

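Run:
```python
from plan import *
def red(im,x0,y0,x1,y1):
    b=im[y0:y1,x0:x1].astype(float); m=np.clip(b[...,2]-np.maximum(b[...,1],b[...,0])*1.6-20,0,None); ys,xs=np.mgrid[y0:y1,x0:x1]; return (xs*m).sum()/m.sum(),(ys*m).sum()/m.sum(),m.sum()
a=cv2.imread("pics/a_scene.png"); b,_=cam("scene")
print("tab scene",red(a,210,150,235,172),red(b,210,150,235,172))
t0=cv2.imread("pics/a_top.png"); t1,_=cam("top")
def shift(A,B,x0,y0,x1,y1):
    g=lambda I:cv2.cvtColor(I[y0:y1,x0:x1],cv2.COLOR_BGR2GRAY).astype(np.float32)
    return cv2.phaseCorrelate(g(A),g(B)), np.abs(g(A)-g(B)).mean()
print("bail left top",shift(t0,t1,308,175,335,222)); print("bail scene front-right",shift(a,b,180,148,212,170),shift(a,b,245,170,268,195))
print("bin handle top",shift(t0,t1,170,198,225,232)); print("bin scene handle",shift(a,b,310,200,362,250))
for n,r in dict(jar=(88,270,128,308),lid=(262,188,296,220),cup=(258,88,296,134),case=(142,265,185,338),block=(245,245,305,300)).items(): print(n,shift(t0,t1,*r))
print("tape,brush scene",shift(a,b,155,120,197,168),shift(a,b,220,98,245,150))
im,C=cam("wrist"); bb=im.astype(int); m=((bb[...,2]>150)&(bb[...,1]>40)&(bb[...,1]<150)&(bb[...,0]<40)).astype(np.uint8); m[:40]=0;m[150:]=0;m[:,:190]=0;m[:,365:]=0
n,l,s,c=cv2.connectedComponentsWithStats(m); print([ (s[i].tolist()) for i in range(1,n) if s[i,4]>30])
q,cc=np.sin(.13),np.cos(.13)
for x,y in ((-42,-44),(42,-44),(-42,45),(42,45)): print(x,y,proj(C,[572.1+cc*x-q*y,-223.4+q*x+cc*y,42]).round(0))
```

```text
tab scene (np.float64(222.17438752783968), np.float64(164.49888641425392), np.float64(3591.9999999999995)) (np.float64(221.62218131615276), np.float64(165.394794702664), np.float64(3911.3999999999996))
bail left top (((0.6823597782575224, 0.07289698066214712), 0.9448762539728188), np.float32(2.2836878))
bail scene front-right (((0.06895537642298777, 0.6164376678744432), 0.9370469941447178), np.float32(8.375)) (((0.09931352219219569, 1.0931558327513429), 0.9060158371925354), np.float32(4.521739))
bin handle top (((-0.01629935985654285, 0.0009781376987376689), 0.9830777397862187), np.float32(1.3320856))
bin scene handle (((-0.09166636089832991, 0.08143237478379106), 0.9130467921716195), np.float32(8.516154))
jar (((-0.014728388151659999, -0.3765198561043981), 0.8811738607287407), np.float32(9.043421))
lid (((0.036765661394937865, -0.033575652813876644), 0.9933747268385358), np.float32(1.2591912))
cup (((-0.0015891920048751729, -0.01241869804470852), 0.9964667608961463), np.float32(1.1996567))
case (((0.5660767861911786, 0.2587134030063467), 0.8748387874320701), np.float32(11.340873))
block (((-0.08533770341279734, 0.013880144926858407), 0.8745408683353), np.float32(18.476667))
tape,brush scene (((0.5948163519204854, 0.038402602070192415), 1.0130347786126312), np.float32(3.1304564)) (((0.5519597108401726, 0.5849209134098494), 0.44177305857340493), np.float32(7.916923))
[[228, 52, 20, 63, 1171], [306, 54, 21, 60, 1216], [271, 109, 10, 22, 159], [231, 126, 18, 2, 36], [308, 126, 17, 4, 68]]
-42 -44 [[314. 129.]]
42 -44 [[316.  53.]]
-42 45 [[239. 129.]]
42 45 [[237.  53.]]
```

All checks agree. The bail tab centre is at px row 121 (121 predicted for angle 0). The bin handle shows no measurable shift from its upright start, the bars sit where predicted, and the arm is clear. Handing in.

```bash
python3 -c "
from rig import job
print(job.finish_job())"
```

```text
the job is handed in; nothing more can be done
None
```

The job is done and handed in at about 55 s. I swung the bail back to about 1.68 rad and tipped the bin fully forward (about 0.7 rad). I then laid both orange bars, the only two present, flat on the jig's bed, pushed the bin upright to its stop and shut the bail.

**Last checks**
- **Bars:** they matched predicted positions of about 1 mm off the bed's middle front to back and −44 and +45 mm sideways, parallel to the jig's x and flat.
- **Bin:** the handle image shift from the start is about 0 px, and the force rose against the stop with no movement.
- **Bail:** the tab and cross bar sit where angle 0 predicts. In the scene camera the tab is about 0.9 px lower than at the start, so it is at least as shut as it began.
- **Bystanders:** none shifted by more than about 1 px. The brush comparison was the weakest, with low image correlation from changed arm shadows, but the wrist view showed the brush at the same place.

**What went wrong:** the first pull on the bin ran into the arm's wrist joint limits at about 0.2 rad, and the handle slid partly down the pads. I released it and regripped with less tool tilt, and the second pull worked. No grip slip or knocked bar was seen.

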